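# Fit the spare lamp board from its clip-lid box

### The arm

A 6-joint arm with a two-finger parallel gripper is mounted at the origin on the work surface. World frame = base frame: x ahead of the robot, y to its left, z up, the work surface at z = 0. Lengths are in mm, angles in rad, forces in N, time in s.
With the tool pointing down it reaches from about 275 to 875 mm from the base axis. Payload 12.5 kg.
Tool frame: the origin (TCP) lies midway between the tips of the shut fingers; the grasp point (between the pads) lies 19 mm behind it; z points along the fingers, y is the direction in which the jaws open and shut (so a half turn about z gives the same grasp; the last joint's range is limited). The gripper opens to 85 mm and grips with 20 to 120 N. Pads are 22 mm wide; open, the fingers measure 114 mm over their backs; the gripper's body (76 mm by 85 mm) begins 54 mm behind the grasp point. The pads swing forward as they close: fully open they stand 13 mm farther back than shut.
Start: joints at [1.066, 0.351, 1.652, -0, 1.139, -0.085], TCP at [224.136, 502.243, 231.29] pointing down, gripper open.
Joint ranges: [-2.75, 2.75], [-0.79, 2.1], [0.01, 2.65], [-1.57, 4.71], [0.07, 3.14], [-2.87, 2.87]. Speed limits (rad/s): [2.22, 2.22, 2.79, 3.14, 3.14, 3.14].

### API

Orientations are given as a unit quaternion [w, x, y, z].
In Python, from plant import env, vision, ticket gives the robot as it stands.
- The arm moves only by the tool drive_tool, never from a script. Its argument "rows" is a list of rows, each an object of numbers: "x", "y", "z": the shift along the tool's x, y, z scaled (see below); "twist": the turn about the tool's z scaled (see below). In form: [{"x": .., "y": .., "z": .., "twist": ..}, ...]. A call has 1 to 5 rows; each row is the pose to reach, as a shift and turn from the pose commanded when the call began, along the tool's axes at that moment; what a row does not reach only later rows make up. The controller multiplies each number of a shift by 0.3 m and each number of a turn by 90 degrees. A row lasts 1/10 s, in which the tool goes at most 50 mm and 8.59 degrees, less where a joint would pass 70% of its speed; a pose out of reach is approached as far as the arm can. A call with a number of a shift or a turn outside -1 to 1 is refused whole. A call with a gripper value outside its range is refused whole. "jaw" is the opening, from 0 (shut) to 1 (fully open), set as the call begins (left out, the last holds). The fingers move at their own pace and stop on an object; the grip force is fixed at half the most. Time passes only in rows, so rows that repeat a pose let the fingers close. It gives the time, the measured TCP pose, the force and the opening at its end, in the units of the state.
- env.observe(): the state, without advancing time (a new reading comes with each control period).
- vision.grab_frame(name): name is "scene" or "top"; returns the picture (384x512x3 uint8, red, green, blue); there is no depth.
- vision.camera_info(name): a dict with "mtx" (3x3 intrinsics, pixels), "k1" (the pictures are not rectified: a ray, as slopes to the right and down, at radius r is drawn at 1 + k1 r^2 times it, then the intrinsics apply), "R" (3x3) and "t" (3): a world point X has camera coordinates R X + t. Camera axes: x right, y down, z forward; pixel columns grow to the right and rows downward; lengths in mm; the calibration is good to about 2 mm. A picture is of the moment at which its call begins. camera_info takes no time and is no camera call.
- ticket.sign_off(): hands the job in, once; it reports no verdict.
The state is a dict: "t": time; "joints": joint angles; "joint_velocities": joint speeds; "joint_efforts": joint torques, N m; "eef_pos": TCP position; "tcp_rot": TCP orientation; "force": force on the tool from outside, world axes, zero at the start; "ft_torque": the same for the moment, N m; "opening": opening from 0.0 (shut) to 1.0 (fully open).
Only numpy, scipy, OpenCV 4.12 (cv2) and the standard library are available. Lean on these libraries where they do the work, as an engineer would, in place of code of your own. Each camera call takes 0.05 s, during which the arm holds its last target.

### The job

Flip both wire clips outwards off the parts box, lift its lid off and lay it on the black rubber mat, handle up. Then take out the circuit board, set it on the four snap posts of the open lamp power unit (either way round), and press on each of its four corner collars until all four posts have clicked through and the board is fully home and level. Leave the clips open and do not knock the glass slide jar.

Things in the scene. Friction and masses are not known exactly. Their poses are not given: they have to be found in the camera images.
- box: White plastic parts box fixed to the bench, outside 132 (x) x 116 (y) x 52 mm high, walls 4 mm, inner floor 5 mm above the bench. Origin: centre of its underside; z up. The two clips sit on its +x and -x sides, at the middle of each.
- clip_a (a joint): Steel wire bale clip on the box's +x side, hinged along box y at box (72, 0, 26) mm. 0 = closed, its bar over the lid's edge; grows as it swings outwards (+x) to 1.8 rad = fully open, hanging out beside the box. An over-centre spring: 1 to 2 N on the tab moves it, past about 0.5 rad it springs open by itself.
- clip_b (a joint): The same clip on the box's -x side, hinged at box (-72, 0, 26) mm, opening towards -x. 0 = closed, 1.8 rad = fully open.
- clip_a_tab (a point): Centre of clip_a's upright finger tab: steel plate 32 mm wide (box y), 3 mm thick, 24 mm tall; closed, it stands 60 mm from the box's centre, 60 to 84 mm above the bench. Easily flipped with shut fingertips held 8 mm above the lid (its top 57 mm above the bench) on the tab's inner side, swept level outwards to 105 mm from the box's centre.
- clip_b_tab (a point): Centre of the finger tab of clip_b, the same.
- lid_grip (a point): Centre of the grey handle on the loose white lid: block 40 (lid x) x 18 (lid y) x 28 mm tall. It is 14 mm above the lid's top face, 23 mm above its lowest face; axes are the lid's, as the box's when closed. Plate 134 x 118 x 5 mm with a 4 mm deep plug below that fits the box with 1.5 mm play. Closed, the lid's top face is 57 mm above the bench. 0.14 kg.
- mat: Black rubber mat fixed to the bench, 150 (x) x 134 (y) x 3 mm, for the lid. Origin: centre of its underside.
- board_grip (a point): Centre of the aluminium heat sink in mid-board: finned block 40 (board x) x 26 (board y) x 34 mm tall, gripped across 26 mm; 21 mm above the board's underside, 17 mm above its top face. Axes: the board's, z up. Board 108 (x) x 92 (y) x 4 mm, 0.18 kg, flat on the box floor under the lid, about 8 mm free all round, its x along the box's within 3 degrees.
- collar0 (a point): Middle of the top of the square grey collar round the board's hole at board (+42, +34) mm. Each collar: 22 mm square outside, 15 mm inside, top 16 mm above the board's underside; the hole in the board is 12 mm square. The post's tip stays 3 mm below the collar's top even when home, so shut fingertips can press squarely on the collar.
- collar1 (a point): The same at board (+42, -34) mm.
- collar2 (a point): The same at board (-42, -34) mm.
- collar3 (a point): The same at board (-42, +34) mm.
- unit: Lamp power unit fixed to the bench: low open white housing 150 (x) x 130 (y) x 30 mm with four grey snap posts. Origin: centre of its underside; z up. Loosely set down, the board sits on the barbs about 8 mm above home (underside 44 mm above the bench); each corner needs about 8 N straight down to click (up to 18 N if two go at once), then stops stiffly, collar top 52 mm above the bench.
- post0 (a point): Axis of the post at unit (+42, +34) mm, at its shoulder, 36 mm above the bench, where the board's underside comes to rest. Each post: shoulder 18 mm wide; above it a 9 mm pin, top 49 mm above the bench, tapered over the last 5 mm, with two sprung barbs facing unit +x and -x.
- post1 (a point): The same at unit (+42, -34) mm.
- post2 (a point): The same at unit (-42, -34) mm.
- post3 (a point): The same at unit (-42, +34) mm.
- jar_mid (a point): Middle of a loose glass slide-staining jar, 66 x 52 mm, 75 mm tall, standing on the bench: a bystander, this point is 40 mm above the bench.
Things that resemble listed ones, but are neither listed nor needed, are in the scene too. Leave any yellow look-alike of the part that bears lid_grip alone.

How it is judged (in metres and radians):
On the way, in this order (a step that is already met when the one before it is completed fails the run):
1. both clips are flipped open (value of joint each of clip_a, clip_b above 1 rad), for 0.1 s.
2. the lid lies flat on the mat (horizontal distance between lid_grip and mat below 0.04 m and height (world z) of lid_grip below 0.032 m and angle between lid_grip's own z axis and vertical below 0.1 rad), for 0.2 s.
At the end, for the whole second after the job is handed in: Board clicked home on all four posts: each collar top under 54 mm above the unit's underside, sink within 4 mm of the unit's centre, level to 0.05 rad, turned with the unit to 0.08 rad. Lid flat on the mat, handle up, within 40 mm of its centre. Both clips open beyond 1 rad (all of step 1 and all of step 2 and z of each of collar0, collar1, collar2, collar3 in the frame of unit below 0.054 m and horizontal distance between board_grip and unit below 0.004 m and angle between the x axis of board_grip and the x axis of unit, either way round below 0.08 rad and angle between board_grip's own z axis and vertical below 0.05 rad); the robot touches nothing.
It fails at once if the slide jar is knocked: shifted by more than 30 mm or tilted (distance of jar_mid from where it was at the start of the episode above 0.03 m or angle between jar_mid's own z axis and vertical above 0.4 rad).
It also fails if it takes over 72 s, if anything falls off the work surface, if the arm or the gripper's body presses on something with over 40 N, if the wrist force passes 120 N, or if a joint passes its speed limit or range.

## Working session

There is one attempt and no reset: what is moved stays moved. The work goes in short steps, Python scripts to look and compute and a tool call to move; the robot and the scene stay as the last step left them, time stands still between calls to the robot, and variables do not carry over. Pictures are saved under pics/ and viewed, and the job is handed in when it is done.

Besides the shell and the picture viewer there is one more tool, called after "Emit:" by a JSON object that holds its "op" and its "data", one argument or row to a line. drive_tool: Moves the arm, as the interface text tells. Its arguments: {"type":"object","properties":{"rows":{"type":"array"},"jaw":{"type":"number"}},"required":["rows"]}

```bash
mkdir -p pics; ls; cat > h.py <<'E'
import numpy as np, cv2
from plant import env, vision, ticket
def save(n,f): 
    im=vision.grab_frame(n); cv2.imwrite('pics/'+f,cv2.cvtColor(im,cv2.COLOR_RGB2BGR)); return im
def ray(n,uv):
    c=vision.camera_info(n);M=np.array(c['mtx']);R=np.array(c['R']);t=np.array(c['t']).ravel()
    d=np.array([c['k1'],0,0,0.0])
    p=np.array([(uv[0]-M[0,2])/M[0,0],(uv[1]-M[1,2])/M[1,1]])
    q=p.copy()
    for _ in range(50): q=p/(1+c['k1']*(q@q))
    return -R.T@t, R.T@np.array([q[0],q[1],1])
def onz(n,uv,z):
    o,d=ray(n,uv); return (o+d*(z-o[2])/d[2])[:2]
def proj(n,X):
    c=vision.camera_info(n);M=np.array(c['mtx']);Xc=np.array(c['R'])@np.array(X,float)+np.array(c['t']).ravel()
    q=Xc[:2]/Xc[2]; q=q*(1+c['k1']*(q@q)); return np.array([M[0,0]*q[0]+M[0,2],M[1,1]*q[1]+M[1,2]])
def st():
    s=env.observe(); print('t',s['t'],'p',np.round(s['eef_pos'],1),'q',np.round(s['tcp_rot'],4),'f',np.round(s['force'],1),'o',round(s['opening'],3)); return s
E
python3 - <<'E'
from h import *
st()
save('top','top0.png');save('scene','scene0.png')
for n in('top','scene'):
    c=vision.camera_info(n);print(n,np.round(-np.array(c['R']).T@np.array(c['t']).ravel()),c['mtx'],c['k1'],np.round(c['R'],3))
E
```

```text
pics
t 0.0 p [224.  502.  230.8] q [-2.000e-04  2.083e-01  9.781e-01 -5.000e-04] f [-0.9 -0.3  0.4] o 1.005
top [ 256.   39. 1433.] [[484.56493649   0.         253.8690204 ]
 [  0.         484.56493649 199.11917907]
 [  0.           0.           1.        ]] -0.16799167818085758 [[-0.012 -1.    -0.002]
 [-0.985  0.012 -0.174]
 [ 0.174 -0.    -0.985]]
scene [1366.  456.  992.] [[399.77367108   0.         250.17203595]
 [  0.         399.77367108 190.51602751]
 [  0.           0.           1.        ]] 0.047572155351299744 [[-0.423  0.906 -0.018]
 [ 0.618  0.274 -0.737]
 [-0.663 -0.323 -0.676]]
```

View pics/top0.png

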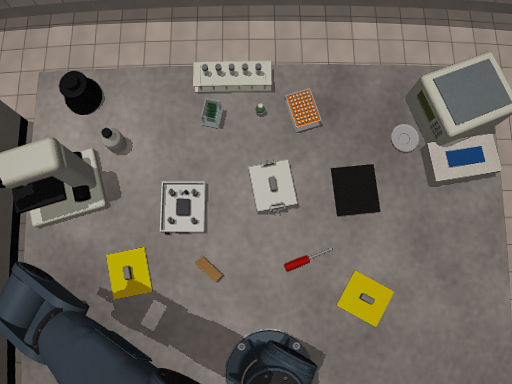

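View pics/scene0.png

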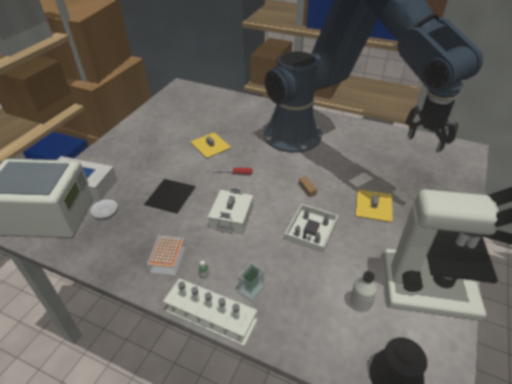

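```bash
python3 - <<'E'
import cv2,numpy as np
a=cv2.imread('pics/top0.png')
f=lambda x0,y0,w,h,s:cv2.resize(a[y0:y0+h,x0:x0+w],None,fx=s,fy=s,interpolation=cv2.INTER_CUBIC)
cv2.imwrite('pics/c_mid.png',f(150,150,160,100,5))
cv2.imwrite('pics/c_up.png',f(190,85,200,140,4))
b=cv2.imread('pics/scene0.png'); cv2.imwrite('pics/c_sc.png',cv2.resize(b[170:300,140:345],None,fx=3.9,fy=3.9,interpolation=cv2.INTER_CUBIC))
E
```

```text
(no output)
```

View pics/c_mid.png

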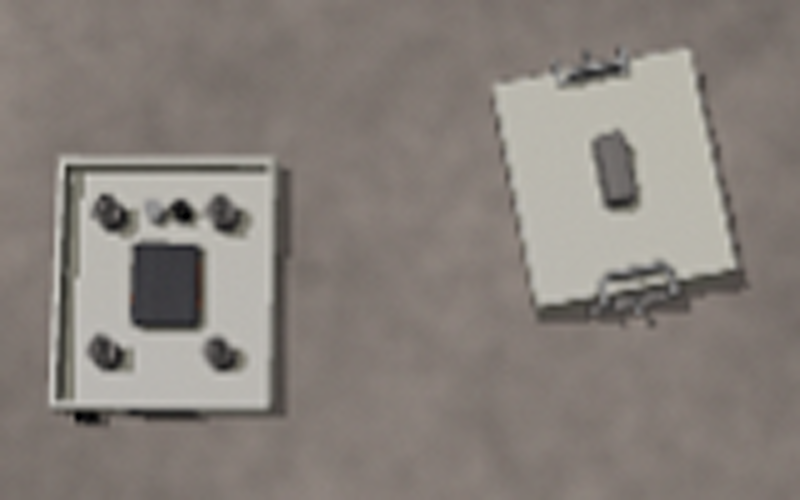

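View pics/c_up.png

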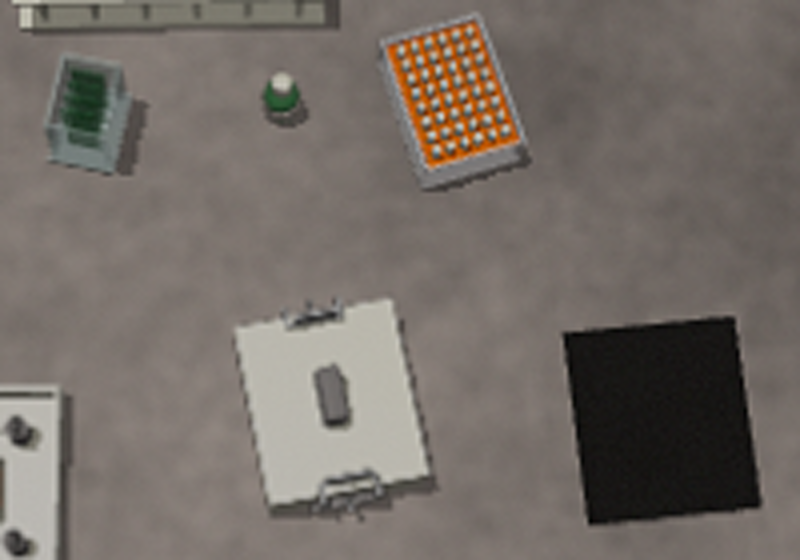

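View pics/c_sc.png

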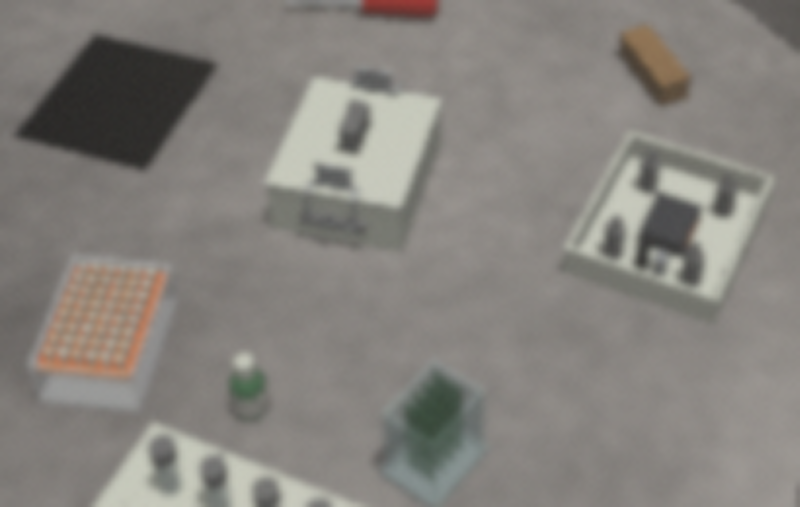

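```bash
cat > meas.py <<'E'
from h import *
from scipy import ndimage as nd
def rect(n,im,mask,z,show=''):
    cs,_=cv2.findContours(mask.astype(np.uint8),cv2.RETR_EXTERNAL,cv2.CHAIN_APPROX_NONE)
    c=max(cs,key=cv2.contourArea)[:,0,:].astype(float)
    W=np.array([onz(n,p,z) for p in c],np.float32)
    r=cv2.minAreaRect(W); print(show,np.round(r[0],1),np.round(r[1],1),round(r[2],2)); return r,c
if __name__=='__main__':
    a=cv2.cvtColor(cv2.imread('pics/top0.png'),cv2.COLOR_BGR2RGB).astype(int)
    v=a.min(2)
    for th in(150,165,180):
        m=v>th
        lab,k=nd.label(m)
        for nm,(x,y),z in(('lid',(265,190),57),('unit',(183,228),30)):
            l=lab[y,x]
            if l==0: print(nm,v[y,x]);continue
            rect('top',a,nd.binary_fill_holes(lab==l),z,nm+str(th))
    m=a.max(2)<50; lab,_=nd.label(m); rect('top',a,lab==lab[190,355],3,'mat')
    print(v[185:230:4,150:215:4])
    print(a[187,245:300].min(1))
E
python3 meas.py
```

```text
lid150 [540.8 -15.5] [132.5 116.1] 10.45
unit150 [487.2 250.4] [128.5 148.8] 88.97
lid165 [541.7 -16.3] [129.5 113.4] 10.43
unit165 [482.1 245.7] [117.2 134.4] 89.22
lid 176
unit 178
mat [ 534.9 -268.7] [148.  132.9] 5.11
[[120 117 116 176 122 182 181 182 182 181 181 183 181 181  68 115 114]
 [116 117 117 152 143  58 180 175 176 154 178  84 178 178  68 117 110]
 [117 114 114 117 184  70  25 180  58  11 147  61  91 177  69 110 114]
 [118 121 121 105 182 179 140 166 165 181 177 172 138 177  69 109 115]
 [122 122 115  82 181 178 178  59  60  60  78 177 177 178  66 109 116]
 [116 113 114  51 180 177 179  60  60  61  75 178 176 177  72 105 109]
 [112 115 116  50 177 176 181  63  60  63  75 178 177 180  71 114 117]
 [111 115 115  52 180 177 181  61  62  62  88 178 177 180  72 114 116]
 [110 113 113  54 181  98 180 181 182 183 178 137 178 180  74 113 113]
 [111 108 112  56 179  67  58 179 178 177 163  59 111 180  72 120 114]
 [107 109 107  55 180 182 182 177 179 178 178 183 180 181  72 118 115]
 [104 109 109  85 179 180 179 181 178 179 180 177 180 182  72 114 114]]
[120 119 119 120 119 119 112 144 172 177 175 176 174 174 175 175 175 174
 175 175 175 175 175 177 166  99  88 111 107 105 105  92 100 157 176 175
 174 175 174 174 174 175 173 174 173 175 174 176 152  95 106 119 117 117
 115]
```

```bash
cat >> h.py <<'E'
C=np.array([541.,-16.]);A=np.radians(10.4)
def fr(u,v,C=None,A=None):
    C=globals()['C'] if C is None else np.array(C); A=globals()['A'] if A is None else A
    return C+np.array([[np.cos(A),-np.sin(A)],[np.sin(A),np.cos(A)]])@np.array([u,v])
def go(x,y,z,yaw=None):
    """values for move to TCP world; yaw=deg of tool y axis"""
    from scipy.spatial.transform import Rotation as Ro
    s=st(); w,a,b,c=s['tcp_rot']; R=Ro.from_quat([a,b,c,w]).as_matrix()
    d=R.T@(np.array([x,y,z])-s['eef_pos'])/300
    cur=np.degrees(np.arctan2(R[1,1],R[0,1])); tw=0
    if yaw is not None: tw=-((yaw-cur+90)%180-90)/90
    print('yaw',round(cur,2),'-> x %.4f y %.4f z %.4f twist %.4f'%(*d,tw),'tilt',np.round(R[:2,2],4))
E
python3 -c "
from h import *
p=fr(39,0);go(p[0],p[1],120,100.4)
print(p, onz('top',(210,112),40))"
```

```text
t 0.1 p [224.  502.  230.8] q [-2.000e-04  2.083e-01  9.781e-01 -5.000e-04] f [-0.3 -0.1  0.7] o 0.997
yaw 65.95 -> x -1.7759 y -1.0721 z 0.3703 twist -0.3828 tilt [-0.0005 -0.001 ]
[579.35928736  -8.95975334] [772.7694535  168.15588942]
```

Emit:
{"op": "drive_tool", "data": {
  "rows": [
    {"x": -0.88,"y": -0.54,"z": 0.1,"twist": -0.383},
    {"x": -0.88,"y": -0.54,"z": 0.1,"twist": -0.383},
    {"x": -0.88,"y": -0.54,"z": 0.1,"twist": -0.383},
    {"x": -0.88,"y": -0.54,"z": 0.1,"twist": -0.383},
    {"x": -0.88,"y": -0.54,"z": 0.1,"twist": -0.383}
  ],
  "jaw": 0
}}

```text
t: 0.6
eef_pos: [355.0, 311.4, 208.9]
tcp_rot: [0.0, -0.094, 0.996, 0.0]
force: [1.0, 1.0, -0.1]
opening: 0.141
```

```bash
python3 -c "
from h import *
p=fr(39,0);go(p[0],p[1],120,100.4)"
```

```text
t 0.6 p [355.  311.4 208.9] q [ 0.000e+00 -9.360e-02  9.956e-01  1.000e-04] f [ 1.   1.  -0.1] o 0.141
yaw 100.74 -> x -0.5359 y -1.1887 z 0.2961 twist 0.0038 tilt [0.     0.0001]
```

Emit:
{"op": "drive_tool", "data": {
  "rows": [
    {"x": -0.4,"y": -0.9,"z": 0.2,"twist": 0},
    {"x": -0.4,"y": -0.9,"z": 0.2,"twist": 0},
    {"x": -0.4,"y": -0.9,"z": 0.2,"twist": 0},
    {"x": -0.4,"y": -0.9,"z": 0.2,"twist": 0},
    {"x": -0.4,"y": -0.9,"z": 0.2,"twist": 0}
  ]
}}

```text
t: 1.1
eef_pos: [493.5, 108.6, 158.8]
tcp_rot: [-0.0, -0.091, 0.996, 0.0]
force: [0.9, 1.4, -0.3]
opening: -0.001
```

```bash
python3 -c "
from h import *
p=fr(39,0);go(p[0],p[1],120,100.4)"
```

```text
t 1.1 p [493.5 108.6 158.8] q [-1.000e-04 -9.070e-02  9.959e-01  0.000e+00] f [ 0.9  1.4 -0.3] o -0.001
yaw 100.41 -> x -0.2106 y -0.4373 z 0.1293 twist 0.0001 tilt [-0.0001  0.    ]
```

Emit:
{"op": "drive_tool", "data": {
  "rows": [
    {"x": -0.21,"y": -0.437,"z": 0.13,"twist": 0},
    {"x": -0.21,"y": -0.437,"z": 0.13,"twist": 0},
    {"x": -0.21,"y": -0.437,"z": 0.13,"twist": 0},
    {"x": -0.21,"y": -0.437,"z": 0.13,"twist": 0}
  ]
}}

```text
t: 1.5
eef_pos: [580.0, -11.1, 118.3]
tcp_rot: [-0.001, -0.089, 0.996, -0.0]
force: [-1.3, -0.4, 0.2]
opening: -0.001
```

```bash
python3 -c "
from h import *
p=fr(39,0);go(p[0],p[1],65,100.4)
a=save('top','top1.png');b=save('scene','scene1.png')
x=cv2.resize(a[100:260,170:390],None,fx=2.5,fy=2.5,interpolation=2);y=cv2.resize(b[140:300,140:360],None,fx=2.5,fy=2.5,interpolation=2)
cv2.imwrite('pics/d1.png',np.vstack([x,y])[:,:,::-1][:800])
"
```

```text
t 1.5 p [580.  -11.1 118.3] q [-6.000e-04 -8.880e-02  9.961e-01 -2.000e-04] f [-1.3 -0.4  0.2] o -0.001
yaw 100.19 -> x 0.0005 y 0.0075 z 0.1776 twist -0.0024 tilt [-0.0012 -0.0005]
```

View pics/d1.png

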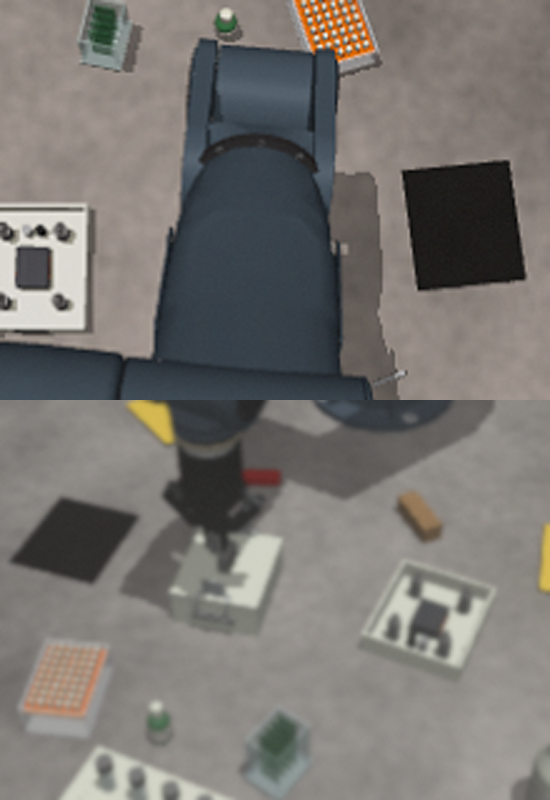

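Emit:
{"op": "drive_tool", "data": {
  "rows": [
    {"x": 0,"y": 0.007,"z": 0.09,"twist": 0},
    {"x": 0,"y": 0.007,"z": 0.178,"twist": 0},
    {"x": 0,"y": 0.007,"z": 0.178,"twist": 0},
    {"x": -0.05,"y": 0.007,"z": 0.178,"twist": 0},
    {"x": -0.1,"y": 0.007,"z": 0.178,"twist": 0}
  ]
}}

```text
t: 2.1
eef_pos: [607.8, 1.6, 68.5]
tcp_rot: [0.0, -0.091, 0.996, -0.0]
force: [-0.1, -0.6, -0.1]
opening: -0.002
```

Emit:
{"op": "drive_tool", "data": {
  "rows": [
    {"x": -0.06,"y": 0,"z": 0,"twist": 0},
    {"x": -0.12,"y": 0,"z": 0,"twist": 0},
    {"x": -0.12,"y": 0,"z": 0,"twist": 0},
    {"x": -0.12,"y": 0,"z": -0.12,"twist": 0}
  ]
}}

```text
t: 2.5
eef_pos: [640.0, 7.9, 100.2]
tcp_rot: [-0.004, -0.091, 0.996, 0.001]
force: [0.2, -0.3, 0.1]
opening: 0.001
```

```bash
python3 -c "
from h import *
p=fr(-39,0);go(p[0],p[1],105,100.4)
b=save('scene','scene2.png')
cv2.imwrite('pics/d2.png',cv2.resize(b[140:300,140:360],None,fx=3,fy=3,interpolation=2)[:,:,::-1])
"
```

```text
t 2.5 p [640.    7.9 100.2] q [-3.700e-03 -9.130e-02  9.958e-01  6.000e-04] f [ 0.2 -0.3  0.1] o 0.001
yaw 100.48 -> x 0.4692 y -0.0182 z -0.0128 twist 0.0009 tilt [-0.0075  0.0005]
```

View pics/d2.png

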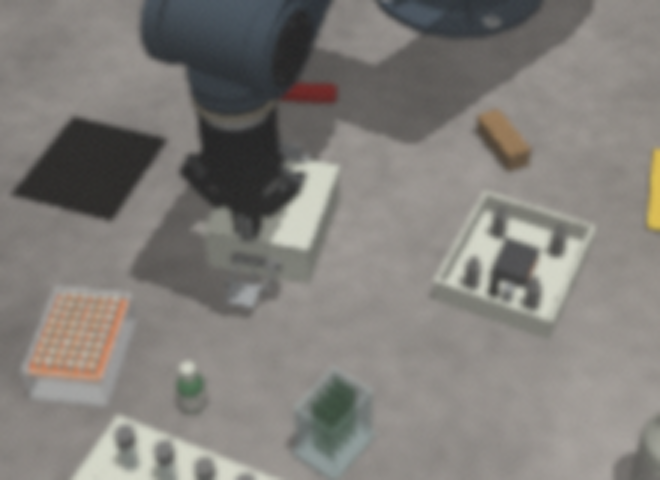

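Clip A hangs open beside the box (crop pixel 245,293). Next is clip B.

Emit:
{"op": "drive_tool", "data": {
  "rows": [
    {"x": 0.15,"y": -0.018,"z": -0.05,"twist": 0},
    {"x": 0.3,"y": -0.018,"z": -0.05,"twist": 0},
    {"x": 0.469,"y": -0.018,"z": -0.05,"twist": 0},
    {"x": 0.469,"y": -0.018,"z": -0.05,"twist": 0},
    {"x": 0.469,"y": -0.018,"z": -0.03,"twist": 0}
  ]
}}

```text
t: 3.05
eef_pos: [505.2, -23.6, 113.5]
tcp_rot: [0.001, -0.091, 0.996, -0.0]
force: [1.3, -0.5, 0.4]
opening: -0.002
```

```bash
python3 -c "
from h import *
p=fr(-39,0);go(p[0],p[1],65,100.4)"
```

```text
t 3.05 p [505.2 -23.6 113.5] q [ 1.300e-03 -9.070e-02  9.959e-01 -3.000e-04] f [ 1.3 -0.5  0.4] o -0.002
yaw 100.41 -> x 0.0083 y 0.0035 z 0.1616 twist 0.0001 tilt [ 0.0026 -0.0003]
```

Emit:
{"op": "drive_tool", "data": {
  "rows": [
    {"x": 0.004,"y": 0.003,"z": 0.08,"twist": 0},
    {"x": 0.004,"y": 0.003,"z": 0.162,"twist": 0},
    {"x": 0.004,"y": 0.003,"z": 0.162,"twist": 0},
    {"x": 0.05,"y": 0.003,"z": 0.162,"twist": 0},
    {"x": 0.1,"y": 0.003,"z": 0.162,"twist": 0}
  ]
}}

```text
t: 3.55
eef_pos: [477.2, -28.2, 64.3]
tcp_rot: [0.001, -0.091, 0.996, -0.0]
force: [0.6, 0.5, -0.4]
opening: -0.0
```

Emit:
{"op": "drive_tool", "data": {
  "rows": [
    {"x": 0.06,"y": 0,"z": 0,"twist": 0},
    {"x": 0.12,"y": 0,"z": 0,"twist": 0},
    {"x": 0.12,"y": 0,"z": 0,"twist": 0},
    {"x": 0.12,"y": 0,"z": -0.15,"twist": 0},
    {"x": 0.12,"y": 0,"z": -0.2,"twist": 0}
  ]
}}

```text
t: 4.05
eef_pos: [443.1, -34.9, 126.8]
tcp_rot: [0.002, -0.091, 0.996, -0.001]
force: [0.4, -0.5, 0.1]
opening: 0.004
```

```bash
python3 -c "
from h import *
go(C[0],C[1],130,100.4)
b=save('scene','scene3.png')
cv2.imwrite('pics/d3.png',cv2.resize(b[140:300,140:360],None,fx=3,fy=3,interpolation=2)[:,:,::-1])
"
```

```text
t 4.05 p [443.1 -34.9 126.8] q [ 2.300e-03 -9.090e-02  9.959e-01 -6.000e-04] f [ 0.4 -0.5  0.1] o 0.004
yaw 100.43 -> x -0.3325 y 0.0028 z -0.0092 twist 0.0003 tilt [ 0.0046 -0.0008]
```

View pics/d3.png

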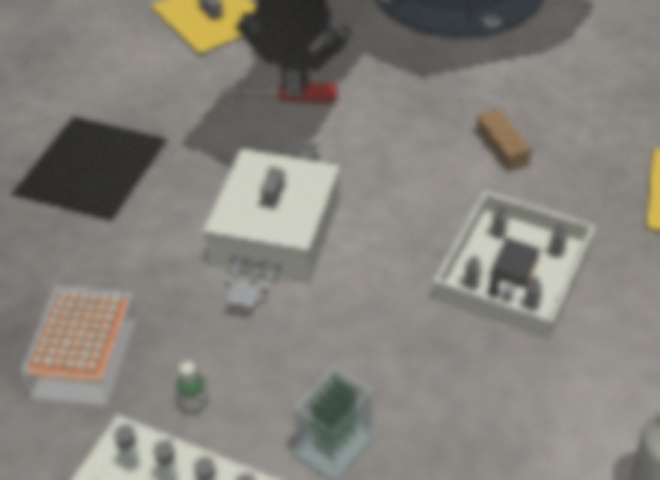

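Emit:
{"op": "drive_tool", "data": {
  "rows": [
    {"x": -0.15,"y": 0.003,"z": 0,"twist": 0},
    {"x": -0.3325,"y": 0.003,"z": 0,"twist": 0},
    {"x": -0.3325,"y": 0.003,"z": 0,"twist": 0},
    {"x": -0.3325,"y": 0.003,"z": 0,"twist": 0}
  ],
  "jaw": 0.7
}}

```text
t: 4.5
eef_pos: [539.6, -15.4, 123.1]
tcp_rot: [0.0, -0.091, 0.996, -0.0]
force: [-0.2, -0.5, -0.3]
opening: 0.68
```

```bash
python3 -c "
from h import *
print(onz('top',(272.8,184),80))
go(C[0],C[1],60,100.4)
"
```

```text
[538.51534133 -16.38698565]
t 4.5 p [539.6 -15.4 123.1] q [ 1.000e-04 -9.130e-02  9.958e-01 -0.000e+00] f [-0.2 -0.5 -0.3] o 0.68
yaw 100.47 -> x -0.0042 y -0.0029 z 0.2103 twist 0.0008 tilt [ 0.0003 -0.    ]
```

Emit:
{"op": "drive_tool", "data": {
  "rows": [
    {"x": -0.003,"y": -0.003,"z": 0.1,"twist": 0},
    {"x": -0.003,"y": -0.003,"z": 0.21,"twist": 0},
    {"x": -0.003,"y": -0.003,"z": 0.21,"twist": 0}
  ]
}}

```text
t: 4.8
eef_pos: [536.4, -16.4, 57.3]
tcp_rot: [-0.003, -0.091, 0.996, 0.001]
force: [0.1, 0.7, 0.5]
opening: 0.7
```

Emit:
{"op": "drive_tool", "data": {
  "rows": [
    {"x": 0,"y": 0,"z": 0,"twist": 0},
    {"x": 0,"y": 0,"z": 0,"twist": 0},
    {"x": 0,"y": 0,"z": 0,"twist": 0},
    {"x": 0,"y": 0,"z": 0,"twist": 0},
    {"x": 0,"y": 0,"z": 0,"twist": 0}
  ],
  "jaw": 0
}}

```text
t: 5.3
eef_pos: [540.4, -16.7, 62.1]
tcp_rot: [0.001, -0.091, 0.996, -0.0]
force: [-1.5, -0.5, 6.9]
opening: 0.194
```

Emit:
{"op": "drive_tool", "data": {
  "rows": [
    {"x": 0,"y": 0,"z": -0.03,"twist": 0},
    {"x": 0,"y": 0,"z": -0.08,"twist": 0},
    {"x": 0,"y": 0,"z": -0.2,"twist": 0},
    {"x": 0,"y": 0,"z": -0.25,"twist": 0},
    {"x": 0,"y": 0,"z": -0.25,"twist": 0}
  ]
}}

```text
t: 5.8
eef_pos: [540.7, -16.7, 138.2]
tcp_rot: [0.002, -0.091, 0.996, -0.0]
force: [-0.3, -0.7, -1.7]
opening: 0.195
```

```bash
python3 -c "
from h import *
go(535,-268.5,60,95.1)
b=save('scene','scene4.png')
cv2.imwrite('pics/d4.png',cv2.resize(b[100:300,100:360],None,fx=3,fy=3,interpolation=2)[:,:,::-1])
"
```

```text
t 5.8 p [540.7 -16.7 138.2] q [ 2.400e-03 -9.080e-02  9.959e-01 -5.000e-04] f [-0.3 -0.7 -1.7] o 0.195
yaw 100.42 -> x 0.1719 y -0.8217 z 0.2612 twist 0.0591 tilt [ 0.0048 -0.0006]
```

View pics/d4.png

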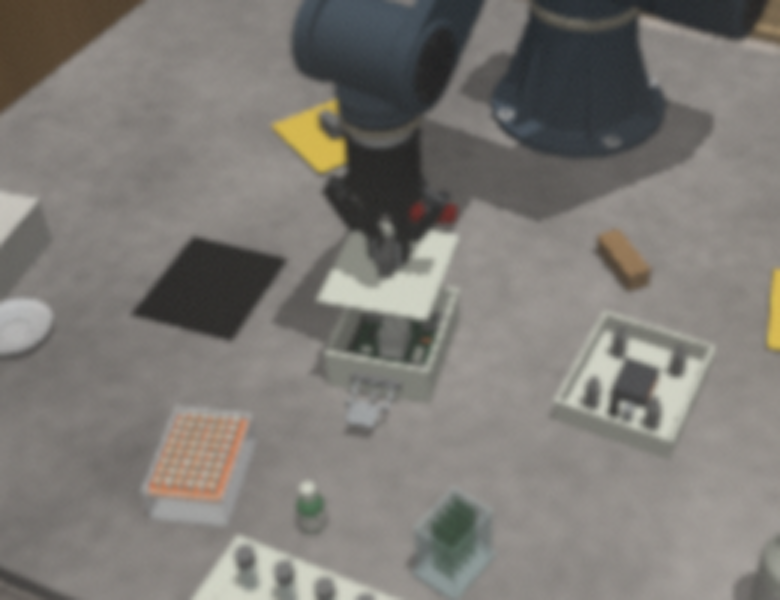

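Emit:
{"op": "drive_tool", "data": {
  "rows": [
    {"x": 0.05,"y": -0.1,"z": 0,"twist": 0.059},
    {"x": 0.1,"y": -0.25,"z": 0,"twist": 0.059},
    {"x": 0.172,"y": -0.5,"z": 0.05,"twist": 0.059},
    {"x": 0.172,"y": -0.7,"z": 0.15,"twist": 0.059},
    {"x": 0.172,"y": -0.821,"z": 0.261,"twist": 0.059}
  ]
}}

```text
t: 6.35
eef_pos: [528.2, -234.7, 79.5]
tcp_rot: [0.0, -0.044, 0.999, -0.0]
force: [1.0, -0.2, -1.4]
opening: 0.199
```

```bash
python3 -c "
from h import *
go(535,-268.5,17.5,95.1)
"
```

```text
t 6.35 p [ 528.2 -234.7   79.5] q [ 4.00e-04 -4.43e-02  9.99e-01 -3.00e-04] f [ 1.  -0.2 -1.4] o 0.199
yaw 95.07 -> x -0.0124 y -0.1140 z 0.2067 twist -0.0003 tilt [ 0.0007 -0.0005]
```

Emit:
{"op": "drive_tool", "data": {
  "rows": [
    {"x": 0,"y": 0,"z": 0,"twist": 0},
    {"x": 0,"y": 0,"z": 0,"twist": 0},
    {"x": 0,"y": 0,"z": 0,"twist": 0}
  ]
}}

```text
t: 6.65
eef_pos: [528.3, -231.6, 80.0]
tcp_rot: [-0.0, -0.045, 0.999, 0.0]
force: [-0.0, -0.2, -1.3]
opening: 0.197
```

```bash
python3 -c "
from h import *
go(535,-268.5,17.5,95.1)
"
```

```text
t 6.65 p [ 528.3 -231.6   80. ] q [-3.00e-04 -4.49e-02  9.99e-01  2.00e-04] f [-0.  -0.2 -1.3] o 0.197
yaw 95.14 -> x -0.0113 y -0.1248 z 0.2083 twist 0.0005 tilt [-0.0006  0.0005]
```

Emit:
{"op": "drive_tool", "data": {
  "rows": [
    {"x": -0.011,"y": -0.125,"z": 0.08,"twist": 0},
    {"x": -0.011,"y": -0.125,"z": 0.16,"twist": 0},
    {"x": -0.011,"y": -0.125,"z": 0.19,"twist": 0},
    {"x": -0.011,"y": -0.125,"z": 0.205,"twist": 0},
    {"x": -0.011,"y": -0.125,"z": 0.21,"twist": 0}
  ]
}}

```text
t: 7.15
eef_pos: [535.5, -268.7, 17.6]
tcp_rot: [0.0, -0.045, 0.999, -0.0]
force: [0.1, -0.1, -1.8]
opening: 0.198
```

```bash
python3 -c "
from h import *
go(535,-268.5,17.5,95.1)
"
```

```text
t 7.15 p [ 535.5 -268.7   17.6] q [ 1.00e-04 -4.52e-02  9.99e-01 -1.00e-04] f [ 0.1 -0.1 -1.8] o 0.198
yaw 95.18 -> x 0.0016 y 0.0007 z 0.0005 twist 0.0009 tilt [ 0.0003 -0.0001]
```

Emit:
{"op": "drive_tool", "data": {
  "rows": [
    {"x": 0,"y": 0,"z": 0.006,"twist": 0},
    {"x": 0,"y": 0,"z": 0.006,"twist": 0}
  ]
}}

```text
t: 7.35
eef_pos: [535.8, -269.2, 17.1]
tcp_rot: [0.001, -0.045, 0.999, -0.0]
force: [-1.9, 3.1, 6.9]
opening: 0.197
```

Emit:
{"op": "drive_tool", "data": {
  "rows": [
    {"x": 0,"y": 0,"z": 0,"twist": 0},
    {"x": 0,"y": 0,"z": 0,"twist": 0},
    {"x": 0,"y": 0,"z": 0,"twist": 0},
    {"x": 0,"y": 0,"z": -0.05,"twist": 0},
    {"x": 0,"y": 0,"z": -0.2,"twist": 0}
  ],
  "jaw": 0.5
}}

```text
t: 7.85
eef_pos: [533.3, -268.5, 73.6]
tcp_rot: [-0.003, -0.045, 0.999, 0.002]
force: [0.3, 0.1, 0.5]
opening: 0.502
```

```bash
python3 -c "
from h import *
st()
a=save('top','top5.png')
cv2.imwrite('pics/d5.png',cv2.resize(a[130:270,150:400],None,fx=3.2,fy=3.2,interpolation=2)[:,:,::-1])
"
```

```text
t 7.85 p [ 533.3 -268.5   73.6] q [-0.0027 -0.0445  0.999   0.0018] f [0.3 0.1 0.5] o 0.502
```

View pics/d5.png

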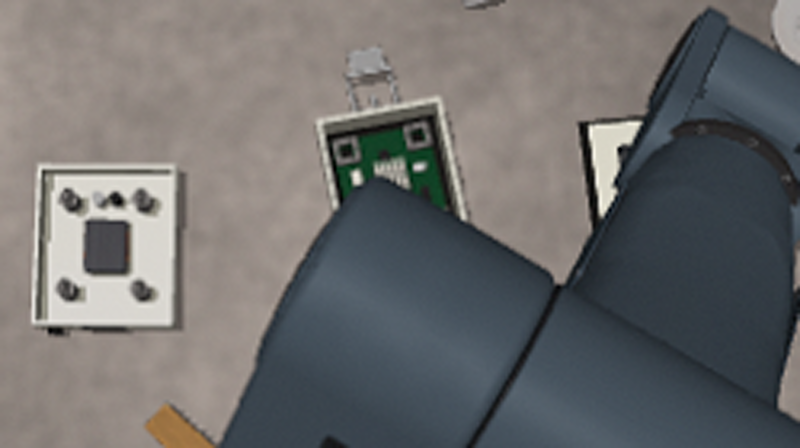

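Emit:
{"op": "drive_tool", "data": {
  "rows": [
    {"x": 0,"y": 0,"z": -0.15,"twist": 0},
    {"x": 0.2,"y": -0.2,"z": -0.3,"twist": 0},
    {"x": 0.7,"y": -0.55,"z": -0.3,"twist": 0},
    {"x": 0.7,"y": -0.55,"z": -0.3,"twist": 0},
    {"x": 0.7,"y": -0.55,"z": -0.3,"twist": 0}
  ]
}}

```text
t: 8.4
eef_pos: [394.4, -404.4, 159.8]
tcp_rot: [0.001, -0.045, 0.999, -0.001]
force: [0.9, -0.4, 1.0]
opening: 0.503
```

Emit:
{"op": "drive_tool", "data": {
  "rows": [
    {"x": 0.3,"y": -0.3,"z": 0,"twist": 0},
    {"x": 0.3,"y": -0.3,"z": 0,"twist": 0},
    {"x": 0.3,"y": -0.3,"z": 0,"twist": 0}
  ]
}}

```text
t: 8.7
eef_pos: [311.6, -503.4, 159.6]
tcp_rot: [0.0, -0.043, 0.999, -0.001]
force: [0.8, 0.6, -0.3]
opening: 0.501
```

```bash
python3 -c "
from h import *
st()
a=save('top','top6.png');save('scene','scene6.png')
cv2.imwrite('pics/d6.png',cv2.resize(a[130:270,150:400],None,fx=3.2,fy=3.2,interpolation=2)[:,:,::-1])
"
```

```text
t 8.7 p [ 311.6 -503.4  159.6] q [ 2.000e-04 -4.350e-02  9.991e-01 -1.000e-03] f [ 0.8  0.6 -0.3] o 0.501
```

View pics/d6.png

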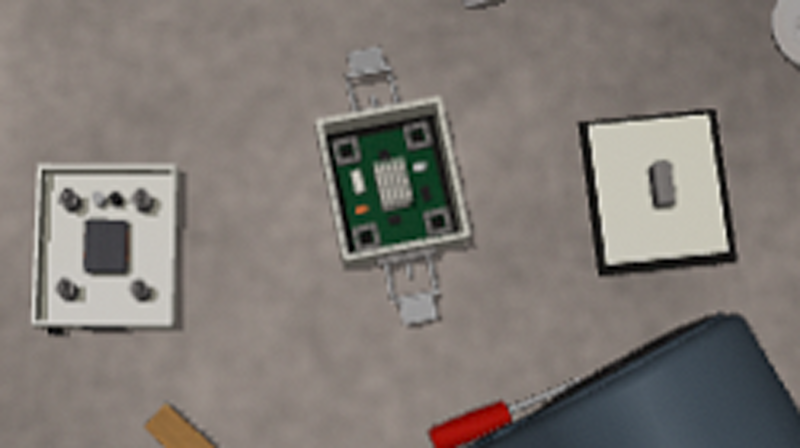

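View pics/scene6.png

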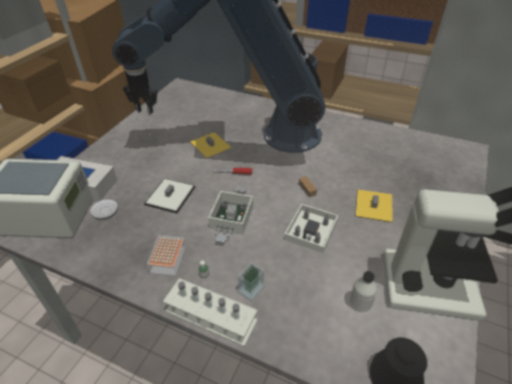

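```bash
python3 - <<'E'
from meas import *
a=cv2.cvtColor(cv2.imread('pics/top6.png'),cv2.COLOR_BGR2RGB).astype(int)
v=a.min(2)
# lid
for th in(140,150,160):
    lab,_=nd.label(v>th)
    rect('top',a,nd.binary_fill_holes(lab==lab[195,345]),12,'lid')
# box rim z=52
for th in(140,150):
    lab,_=nd.label(v>th)
    m=nd.binary_fill_holes(nd.binary_closing(lab==lab[183,292] if lab[183,292] else lab==lab[211,270],iterations=2)); rect('top',a,m,52,'box')
# green board
hsv=cv2.cvtColor(a.astype(np.uint8),cv2.COLOR_RGB2HSV)
g=(a[...,1]-a[...,0]>25)&(a[...,1]-a[...,2]>10)
g[:, :245]=0;g[:150]=0;g[:,310:]=0;g[220:]=0
g=nd.binary_closing(g,iterations=3)
ys,xs=np.nonzero(g);print('green',xs.min(),xs.max(),ys.min(),ys.max(),g.sum())
rect('top',a,g,9,'board')
cv2.imwrite('pics/c6.png',cv2.resize(a[155:215,245:305].astype(np.uint8)[:,:,::-1],None,fx=10,fy=10,interpolation=cv2.INTER_CUBIC))
E
```

```text
lid [ 536.1 -267.4] [132.9 116.5] 5.28
lid [ 536.2 -267.3] [132.7 116.5] 5.28
lid [ 537.2 -267.4] [130.4 116. ] 5.15
box [543.3 -15.7] [132.9 116.4] 10.17
box [573.7  31.9] [1748.5 1233.9] 89.3
green 255 288 171 206 649
board [541.1 -15.8] [104.8  91.4] 11.57
```

View pics/c6.png

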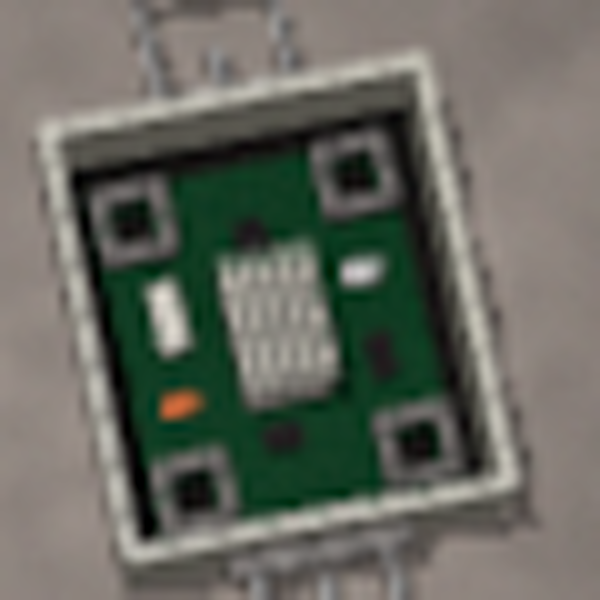

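```bash
python3 - <<'E'
from h import *
P=[]
for c in[(135,220),(357,173),(420,441),(195,490)]:
    px=((c[0]+.5)/10-.5+245,(c[1]+.5)/10-.5+155)
    P.append(onz('top',px,19))
P=np.array(P);print(np.round(P,1),'mean',P.mean(0))
e=[P[0]-P[3],P[1]-P[2]];print([ (round(np.hypot(*x),1),round(np.degrees(np.arctan2(x[1],x[0])),2)) for x in e])
e=[P[0]-P[1],P[3]-P[2]];print([ (round(np.hypot(*x),1),round(np.degrees(np.arctan2(x[1],x[0]))-90,2)) for x in e])
px=((275+.5)/10-.5+245,(318+.5)/10-.5+155);print('sink',onz('top',px,43))
go(541,-16,120,101.0)
E
```

```text
[[574.5  24.8]
 [588.2 -41.9]
 [506.4 -58.8]
 [492.5   8.1]] mean [540.41103747 -16.95147337]
[(np.float64(83.7), np.float64(11.48)), (np.float64(83.5), np.float64(11.69))]
[(np.float64(68.1), np.float64(11.57)), (np.float64(68.4), np.float64(11.74))]
sink [539.24682595 -15.56024107]
t 8.8 p [ 311.8 -503.4  159.3] q [ 2.000e-04 -4.270e-02  9.991e-01 -9.000e-04] f [0.6 0.6 0.1] o 0.5
yaw 94.89 -> x -0.8996 y 1.5539 z 0.1283 twist -0.0679 tilt [ 0.0005 -0.0019]
```

Emit:
{"op": "drive_tool", "data": {
  "rows": [
    {"x": -0.45,"y": 0.78,"z": 0.0,"twist": -0.075},
    {"x": -0.45,"y": 0.78,"z": 0.0,"twist": -0.075},
    {"x": -0.45,"y": 0.78,"z": 0,"twist": -0.075},
    {"x": -0.45,"y": 0.78,"z": 0,"twist": -0.075},
    {"x": -0.45,"y": 0.78,"z": 0,"twist": -0.075}
  ]
}}

```text
t: 9.3
eef_pos: [420.1, -271.5, 159.1]
tcp_rot: [0.0, -0.103, 0.995, -0.0]
force: [0.7, 0.6, 0.3]
opening: 0.499
```

```bash
python3 -c "
from h import *
go(540.5,-17.5,120,101.6)"
```

```text
t 9.3 p [ 420.1 -271.5  159.1] q [ 5.000e-04 -1.035e-01  9.946e-01 -4.000e-04] f [0.7 0.6 0.3] o 0.499
yaw 101.88 -> x -0.5670 y 0.7459 z 0.1302 twist 0.0031 tilt [ 0.001  -0.0006]
```

Emit:
{"op": "drive_tool", "data": {
  "rows": [
    {"x": -0.567,"y": 0.746,"z": 0.05,"twist": 0.003},
    {"x": -0.567,"y": 0.746,"z": 0.1,"twist": 0.003},
    {"x": -0.567,"y": 0.746,"z": 0.13,"twist": 0.003},
    {"x": -0.567,"y": 0.746,"z": 0.13,"twist": 0.003},
    {"x": -0.567,"y": 0.746,"z": 0.13,"twist": 0.003}
  ]
}}

```text
t: 9.8
eef_pos: [526.0, -47.5, 125.5]
tcp_rot: [0.001, -0.101, 0.995, -0.0]
force: [0.7, -1.4, 0.1]
opening: 0.499
```

Emit:
{"op": "drive_tool", "data": {
  "rows": [
    {"x": 0,"y": 0,"z": 0,"twist": 0}
  ]
}}

```text
t: 9.9
eef_pos: [526.5, -45.0, 124.8]
tcp_rot: [0.0, -0.104, 0.995, 0.0]
force: [-0.8, -0.8, 0.8]
opening: 0.5
```

```bash
python3 -c "
from h import *
go(540.5,-17.5,70,101.6)"
```

```text
t 9.9 p [526.5 -45.  124.8] q [ 2.000e-04 -1.037e-01  9.946e-01  4.000e-04] f [-0.8 -0.8  0.8] o 0.5
yaw 101.91 -> x -0.0644 y 0.0800 z 0.1826 twist 0.0034 tilt [0.0004 0.0008]
```

Emit:
{"op": "drive_tool", "data": {
  "rows": [
    {"x": -0.064,"y": 0.08,"z": 0,"twist": 0.003},
    {"x": -0.064,"y": 0.08,"z": 0.1,"twist": 0.003},
    {"x": -0.064,"y": 0.08,"z": 0.18,"twist": 0.003},
    {"x": -0.064,"y": 0.08,"z": 0.18,"twist": 0.003}
  ]
}}

```text
t: 10.3
eef_pos: [537.6, -22.5, 69.1]
tcp_rot: [-0.002, -0.099, 0.995, 0.0]
force: [-0.3, 0.2, 0.5]
opening: 0.503
```

```bash
python3 -c "
from h import *
go(540.5,-17.5,16,101.6)
b=save('scene','scene7.png')
cv2.imwrite('pics/d7.png',cv2.resize(b[160:250,180:300],None,fx=6,fy=6,interpolation=2)[:,:,::-1])
"
```

```text
t 10.3 p [537.6 -22.5  69.1] q [-2.000e-03 -9.890e-02  9.951e-01  5.000e-04] f [-0.3  0.2  0.5] o 0.503
yaw 101.35 -> x -0.0135 y 0.0142 z 0.1770 twist -0.0028 tilt [-0.0041  0.0006]
```

View pics/d7.png

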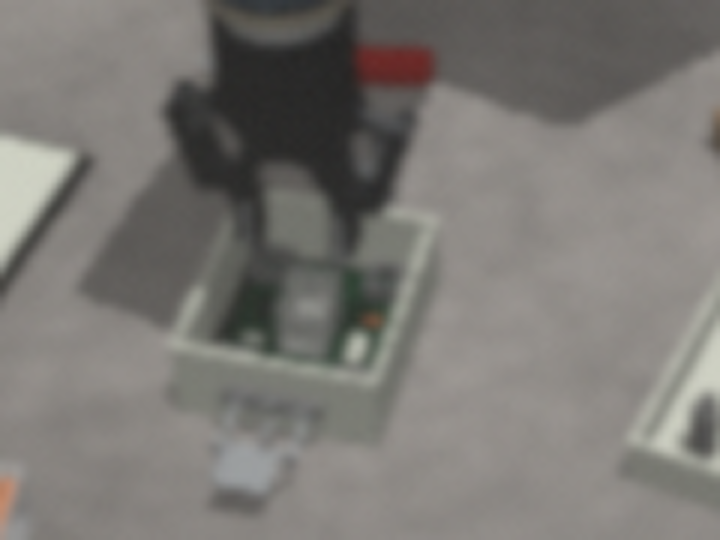

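```bash
python3 -c "
from h import *
go(540.5,-17.5,16,101.6)"
```

```text
t 10.35 p [538.6 -22.8  70.7] q [-9.000e-04 -9.870e-02  9.951e-01  2.000e-04] f [0.5 0.1 0.3] o 0.505
yaw 101.33 -> x -0.0100 y 0.0159 z 0.1824 twist -0.0030 tilt [-0.0019  0.0003]
```

Emit:
{"op": "drive_tool", "data": {
  "rows": [
    {"x": -0.01,"y": 0.016,"z": 0,"twist": -0.003},
    {"x": -0.01,"y": 0.016,"z": 0,"twist": -0.003},
    {"x": -0.01,"y": 0.016,"z": 0.06,"twist": -0.003},
    {"x": -0.01,"y": 0.016,"z": 0.12,"twist": -0.003},
    {"x": -0.01,"y": 0.016,"z": 0.14,"twist": -0.003}
  ]
}}

```text
t: 10.85
eef_pos: [541.1, -17.7, 28.5]
tcp_rot: [-0.0, -0.101, 0.995, 0.0]
force: [-0.4, -0.1, 0.5]
opening: 0.5
```

```bash
python3 -c "
from h import *
go(540.5,-17.5,16,101.6)"
```

```text
t 10.85 p [541.1 -17.7  28.5] q [-3.000e-04 -1.010e-01  9.949e-01  1.000e-04] f [-0.4 -0.1  0.5] o 0.5
yaw 101.59 -> x 0.0017 y 0.0010 z 0.0415 twist -0.0001 tilt [-0.0006  0.0001]
```

Emit:
{"op": "drive_tool", "data": {
  "rows": [
    {"x": 0.002,"y": 0.001,"z": 0.03,"twist": 0},
    {"x": 0.002,"y": 0.001,"z": 0.04,"twist": 0},
    {"x": 0.002,"y": 0.001,"z": 0.04,"twist": 0}
  ]
}}

```text
t: 11.15
eef_pos: [540.7, -17.6, 16.9]
tcp_rot: [0.0, -0.101, 0.995, -0.0]
force: [0.3, -0.3, -0.1]
opening: 0.499
```

Emit:
{"op": "drive_tool", "data": {
  "rows": [
    {"x": 0,"y": 0,"z": 0,"twist": 0},
    {"x": 0,"y": 0,"z": 0,"twist": 0},
    {"x": 0,"y": 0,"z": 0,"twist": 0},
    {"x": 0,"y": 0,"z": 0,"twist": 0}
  ],
  "jaw": 0
}}

```text
t: 11.55
eef_pos: [541.2, -17.6, 17.5]
tcp_rot: [0.001, -0.101, 0.995, -0.0]
force: [-0.3, -0.3, 6.7]
opening: 0.291
```

```bash
python3 -c "
from h import *
st()"
```

```text
t 11.55 p [541.2 -17.6  17.5] q [ 6.000e-04 -1.009e-01  9.949e-01 -2.000e-04] f [-0.3 -0.3  6.7] o 0.291
```

Emit:
{"op": "drive_tool", "data": {
  "rows": [
    {"x": 0,"y": 0,"z": -0.03,"twist": 0},
    {"x": 0,"y": 0,"z": -0.1,"twist": 0},
    {"x": 0,"y": 0,"z": -0.25,"twist": 0},
    {"x": 0,"y": 0,"z": -0.4,"twist": 0},
    {"x": 0,"y": 0,"z": -0.4,"twist": 0}
  ]
}}

```text
t: 12.05
eef_pos: [543.4, -17.8, 142.7]
tcp_rot: [0.005, -0.101, 0.995, -0.001]
force: [1.0, 0.1, -1.7]
opening: 0.296
```

```bash
python3 - <<'E'
from h import *
s=st()
a=cv2.imread('pics/top6.png');b=cv2.imread('pics/scene6.png')
cv2.imwrite('pics/u_top.png',cv2.resize(a[178:238,155:213],None,fx=10,fy=10,interpolation=cv2.INTER_CUBIC))
cv2.imwrite('pics/u_sc.png',cv2.resize(b[200:252,280:342],None,fx=10,fy=10,interpolation=cv2.INTER_CUBIC))
E
```

```text
t 12.05 p [543.4 -17.8 142.7] q [ 0.0046 -0.101   0.9949 -0.001 ] f [ 1.   0.1 -1.7] o 0.296
```

View pics/u_top.png

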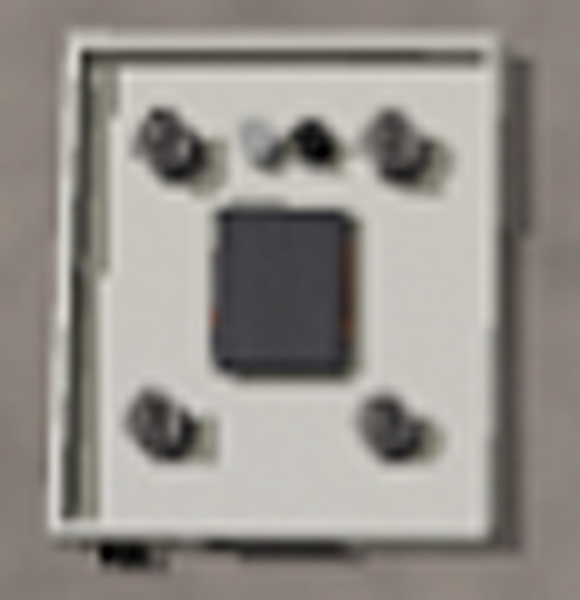

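View pics/u_sc.png

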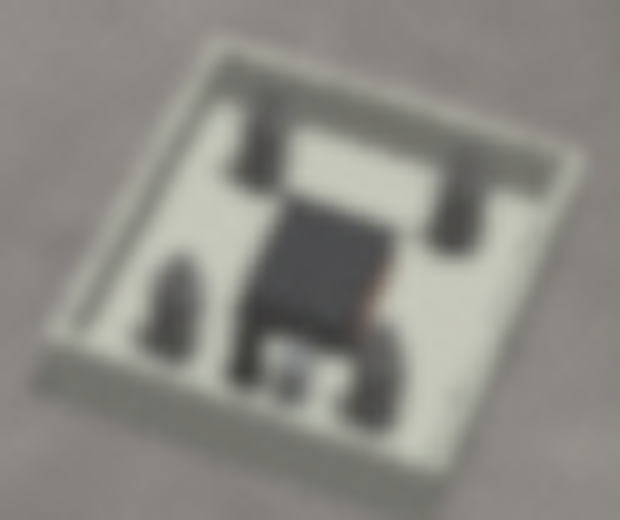

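```bash
python3 - <<'E'
from h import *
def f(cs,n,x0,y0,z):
    P=np.array([onz(n,((c[0]+.5)/10-.5+x0,(c[1]+.5)/10-.5+y0),z) for c in cs]); return P
P=f([(72,33),(505,35),(492,540),(50,538)],'top',155,178,30)
print(np.round(P,1),P.mean(0))
for e in(P[0]-P[3],P[1]-P[2],P[0]-P[1],P[3]-P[2]): print(np.hypot(*e),np.degrees(np.arctan2(e[1],e[0])))
Q=f([(215,38),(586,152),(446,474),(42,342)],'scene',280,200,30)
print(np.round(Q,1),Q.mean(0))
for e in(Q[3]-Q[0],Q[2]-Q[1],Q[1]-Q[0],Q[2]-Q[3]): print(np.hypot(*e),np.degrees(np.arctan2(e[1],e[0])))
# lid on mat in scene for offset
b=cv2.imread('pics/scene6.png'); from scipy import ndimage as nd
m=b.min(2)>150; lab,_=nd.label(m)
from meas import rect
rect('scene',b,nd.binary_fill_holes(lab==lab[205,165]),12,'lid scene')
E
```

```text
[[562.8 311.9]
 [560.4 182.2]
 [410.1 185.2]
 [411.8 315.3]] [486.27015995 248.68611383]
151.12176781717736 -1.2917891722851997
150.38273531350356 -1.1446823750328972
129.71933684812288 88.92434298618741
130.1103241003402 89.2493619158661
[[411.  183.2]
 [412.1 313.2]
 [562.7 312.1]
 [563.6 179.8]] [487.35497981 247.08753116]
152.64611938838263 -1.268280528902961
150.56565924564092 -0.4256577385470348
129.99204872698365 89.4974755930565
132.25024686148524 90.39299807387594
lid scene [ 536.6 -272.5] [133.8 116.8] 5.26
```

```bash
python3 -c "
from h import *
go(486.5,248.5,130,88.9)"
```

```text
t 12.05 p [543.4 -17.8 142.7] q [ 0.0046 -0.101   0.9949 -0.001 ] f [ 1.   0.1 -1.7] o 0.296
yaw 101.59 -> x 0.0078 y 0.9079 z 0.0396 twist 0.1410 tilt [ 0.0093 -0.0011]
```

Emit:
{"op": "drive_tool", "data": {
  "rows": [
    {"x": 0.008,"y": 0.15,"z": 0,"twist": 0.141},
    {"x": 0.008,"y": 0.3,"z": 0.0,"twist": 0.141},
    {"x": 0.008,"y": 0.5,"z": 0.02,"twist": 0.141},
    {"x": 0.008,"y": 0.7,"z": 0.04,"twist": 0.141},
    {"x": 0.008,"y": 0.85,"z": 0.04,"twist": 0.141}
  ]
}}

```text
t: 12.55
eef_pos: [488.9, 218.1, 124.5]
tcp_rot: [-0.001, 0.01, 1.0, -0.0]
force: [1.3, -0.0, -2.8]
opening: 0.287
```

Emit:
{"op": "drive_tool", "data": {
  "rows": [
    {"x": 0,"y": 0.04,"z": 0,"twist": 0},
    {"x": 0,"y": 0.06,"z": 0,"twist": 0},
    {"x": 0,"y": 0.06,"z": 0,"twist": 0}
  ]
}}

```text
t: 12.85
eef_pos: [490.6, 234.4, 125.1]
tcp_rot: [-0.0, 0.009, 1.0, -0.0]
force: [-0.2, 0.1, -1.2]
opening: 0.293
```

```bash
python3 -c "
from h import *
go(486.5,248.5,75,88.9)"
```

```text
t 12.85 p [490.6 234.4 125.1] q [-2.0e-04  9.4e-03  1.0e+00 -1.0e-04] f [-0.2  0.1 -1.2] o 0.293
yaw 88.92 -> x 0.0143 y 0.0469 z 0.1668 twist 0.0002 tilt [-0.0004 -0.0003]
```

Emit:
{"op": "drive_tool", "data": {
  "rows": [
    {"x": 0.014,"y": 0.047,"z": 0.05,"twist": 0},
    {"x": 0.014,"y": 0.047,"z": 0.12,"twist": 0},
    {"x": 0.014,"y": 0.047,"z": 0.167,"twist": 0},
    {"x": 0.014,"y": 0.047,"z": 0.167,"twist": 0},
    {"x": 0.014,"y": 0.047,"z": 0.167,"twist": 0}
  ]
}}

```text
t: 13.35
eef_pos: [486.8, 248.4, 75.1]
tcp_rot: [-0.0, 0.01, 1.0, -0.0]
force: [1.4, -0.5, -1.0]
opening: 0.291
```

```bash
python3 -c "
from h import *
b=save('scene','scene8.png');a=save('top','top8.png')
cv2.imwrite('pics/d8.png',cv2.resize(b[180:255,270:350],None,fx=8,fy=8,interpolation=2)[:,:,::-1])
cv2.imwrite('pics/d8t.png',cv2.resize(a[150:250,140:240],None,fx=5,fy=5,interpolation=2)[:,:,::-1])
go(486.5,248.5,75,88.9)"
```

```text
t 13.45 p [487.2 248.7  75.9] q [5.0e-04 9.9e-03 1.0e+00 2.0e-04] f [ 0.4  0.4 -1.9] o 0.292
yaw 88.87 -> x 0.0022 y -0.0007 z 0.0029 twist -0.0004 tilt [0.001  0.0004]
```

View pics/d8.png

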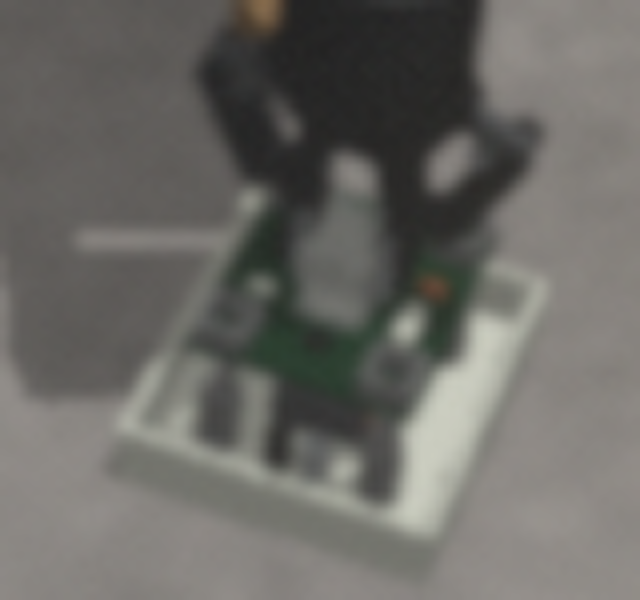

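View pics/d8t.png

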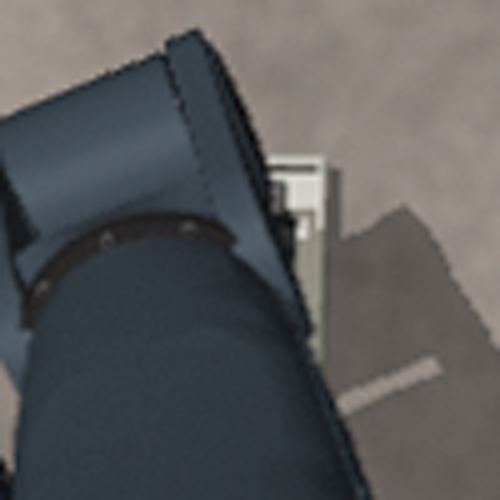

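```bash
python3 - <<'E'
from h import *
b=cv2.imread('pics/scene8.png')
c=cv2.resize(b[205:240,285:335],None,fx=16,fy=16,interpolation=cv2.INTER_CUBIC)
def mark(X,col):
    p=proj('scene',X); q=((p-np.array([285,205])+.5)*16-.5).astype(int); cv2.drawMarker(c,tuple(int(v) for v in q),col,cv2.MARKER_CROSS,14,2)
for s in(1,-1):
    p=fr(42,34*s,(487.2,248.7),np.radians(-1.1)); mark((*p,79),(0,0,255))
    p=fr(42,34*s,(486.5,248.5),np.radians(-1.1)); 
    for z in(36,49): mark((*p,z),(255,0,255))
    for (u,v) in((75,65*s),):
        p=fr(u,v,(486.5,248.5),np.radians(-1.1)); mark((*p,30),(255,0,0))
cv2.imwrite('pics/e8.png',c)
E
```

```text
(no output)
```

View pics/e8.png

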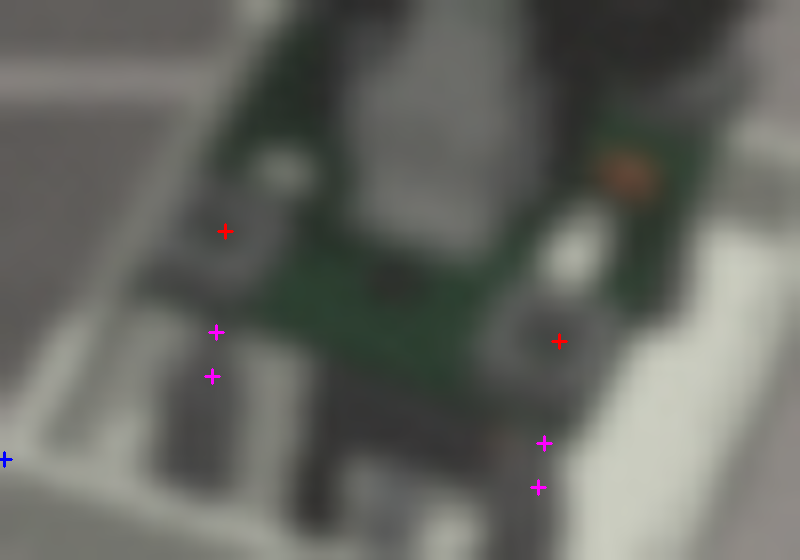

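```bash
python3 - <<'E'
from h import *
def ov(f,n,x0,y0,w,h,s,out,Cc):
    b=cv2.imread(f); c=cv2.resize(b[y0:y0+h,x0:x0+w],None,fx=s,fy=s,interpolation=cv2.INTER_CUBIC)
    def P(X): 
        p=proj(n,X); return tuple(int(v) for v in ((p-np.array([x0,y0])+.5)*s-.5))
    for u in(42,-42):
        for v in(34,-34):
            p=fr(u,v,Cc,np.radians(-1.1)); cv2.line(c,P((*p,5)),P((*p,49)),(255,0,255),1); cv2.circle(c,P((*p,49)),3,(0,0,255),1); cv2.circle(c,P((*p,36)),3,(0,255,255),1)
    k=[P((*fr(u,v,Cc,np.radians(-1.1)),30)) for u,v in((75,65),(75,-65),(-75,-65),(-75,65))]
    cv2.polylines(c,[np.array(k)],True,(255,0,0),1)
    return c
for i,(f,n,r) in enumerate((('pics/scene6.png','scene',(280,200,62,56,12)),('pics/top6.png','top',(155,178,58,60,10)))):
    cv2.imwrite(f'pics/ov{i}.png',ov(f,n,*r,'',(486.5,248.5)))
E
```

```text
(no output)
```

View pics/ov0.png

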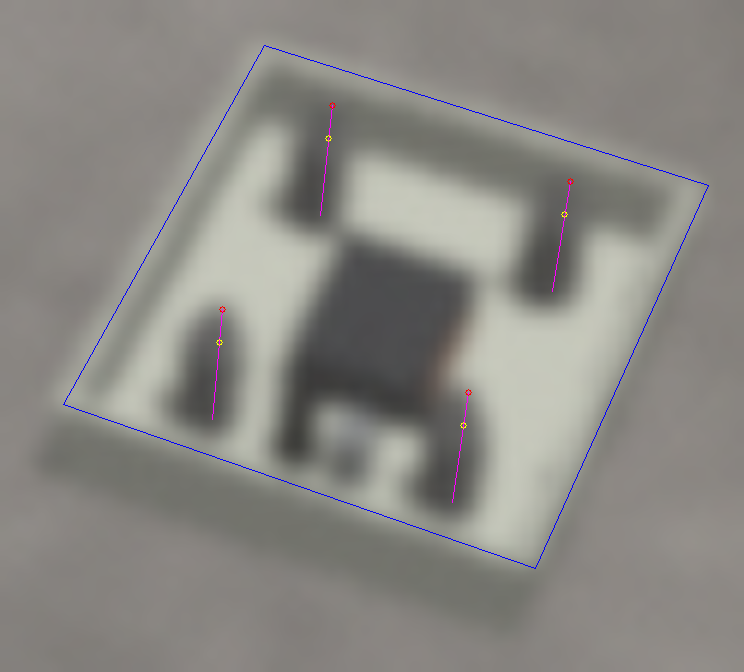

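View pics/ov1.png

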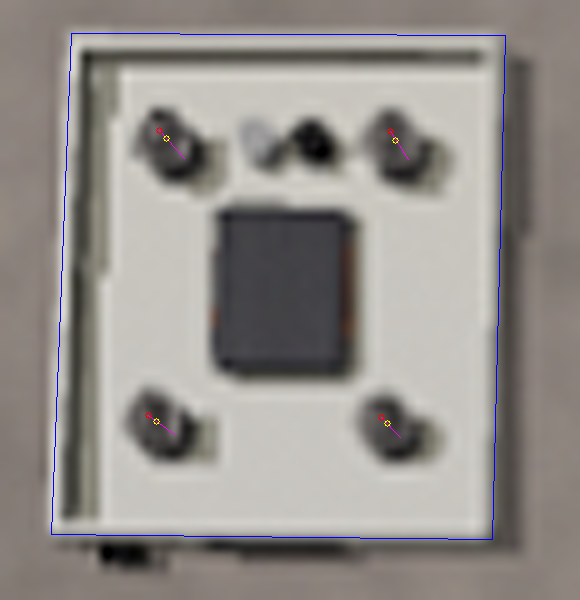

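```bash
python3 -c "
from h import *
go(487.2,247.2,65,88.9)"
```

```text
t 13.45 p [487.2 248.7  75.9] q [5.0e-04 9.9e-03 1.0e+00 2.0e-04] f [ 0.4  0.4 -1.9] o 0.292
yaw 88.87 -> x -0.0002 y -0.0050 z 0.0362 twist -0.0004 tilt [0.001  0.0004]
```

Emit:
{"op": "drive_tool", "data": {
  "rows": [
    {"x": 0,"y": -0.005,"z": 0,"twist": 0},
    {"x": 0,"y": -0.005,"z": 0.02,"twist": 0},
    {"x": 0,"y": -0.005,"z": 0.036,"twist": 0},
    {"x": 0,"y": -0.005,"z": 0.045,"twist": 0}
  ]
}}

```text
t: 13.85
eef_pos: [486.3, 247.1, 61.1]
tcp_rot: [-0.0, 0.01, 1.0, -0.0]
force: [-1.0, 0.3, -2.0]
opening: 0.29
```

Emit:
{"op": "drive_tool", "data": {
  "rows": [
    {"x": 0,"y": 0,"z": 0.008,"twist": 0},
    {"x": 0,"y": 0,"z": 0.012,"twist": 0},
    {"x": 0,"y": 0,"z": 0.012,"twist": 0}
  ]
}}

```text
t: 14.15
eef_pos: [486.8, 247.3, 58.1]
tcp_rot: [0.0, 0.01, 1.0, 0.0]
force: [1.0, 0.4, -1.4]
opening: 0.292
```

```bash
python3 -c "
from h import *
go(487.2,247.2,57,88.9);print(env.observe()['ft_torque'])"
```

```text
t 14.15 p [486.8 247.3  58.1] q [1.0e-04 9.6e-03 1.0e+00 0.0e+00] f [ 1.   0.4 -1.4] o 0.292
yaw 88.9 -> x -0.0015 y -0.0003 z 0.0035 twist -0.0000 tilt [0.0003 0.0001]
[ 0.02550989 -0.10366578 -0.02153582]
```

Emit:
{"op": "drive_tool", "data": {
  "rows": [
    {"x": 0,"y": 0,"z": 0.004,"twist": 0},
    {"x": 0,"y": 0,"z": 0.006,"twist": 0},
    {"x": 0,"y": 0,"z": 0.006,"twist": 0}
  ]
}}

```text
t: 14.45
eef_pos: [487.3, 247.4, 56.7]
tcp_rot: [0.001, 0.01, 1.0, 0.0]
force: [4.5, -0.3, 0.8]
opening: 0.291
```

```bash
python3 -c "
from h import *
go(487.2,247.2,57,88.9);print(env.observe()['ft_torque'])
b=save('scene','scene9.png')
cv2.imwrite('pics/d9.png',cv2.resize(b[180:255,270:350],None,fx=8,fy=8,interpolation=2)[:,:,::-1])"
```

```text
t 14.45 p [487.3 247.4  56.7] q [9.0e-04 9.6e-03 1.0e+00 3.0e-04] f [ 4.5 -0.3  0.8] o 0.291
yaw 88.9 -> x 0.0004 y -0.0007 z -0.0011 twist -0.0000 tilt [0.0017 0.0005]
[ 0.05033215 -0.75831118 -0.02403305]
```

View pics/d9.png

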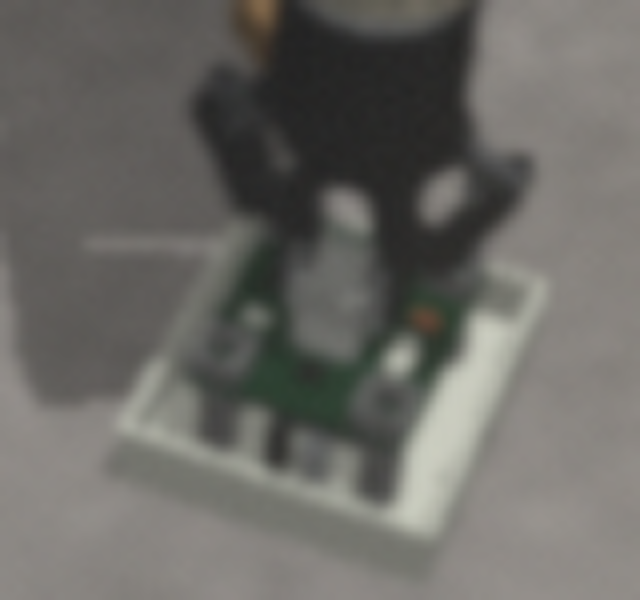

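Emit:
{"op": "drive_tool", "data": {
  "rows": [
    {"x": -0.003,"y": 0,"z": 0,"twist": 0},
    {"x": -0.003,"y": 0,"z": 0,"twist": 0}
  ]
}}

```text
t: 14.7
eef_pos: [487.6, 247.3, 56.4]
tcp_rot: [0.0, 0.01, 1.0, 0.0]
force: [2.5, 0.1, 1.4]
opening: 0.289
```

Emit:
{"op": "drive_tool", "data": {
  "rows": [
    {"x": 0,"y": 0,"z": 0,"twist": 0},
    {"x": 0,"y": 0,"z": 0,"twist": 0},
    {"x": 0,"y": 0,"z": 0,"twist": 0},
    {"x": 0,"y": 0,"z": 0,"twist": 0},
    {"x": 0,"y": 0,"z": -0.08,"twist": 0}
  ],
  "jaw": 0.5
}}

```text
t: 15.2
eef_pos: [485.8, 246.5, 78.2]
tcp_rot: [-0.002, 0.01, 1.0, -0.001]
force: [-0.6, 0.8, 0.9]
opening: 0.501
```

Emit:
{"op": "drive_tool", "data": {
  "rows": [
    {"x": 0,"y": 0,"z": -0.1,"twist": 0},
    {"x": 0,"y": 0,"z": -0.2,"twist": 0},
    {"x": 0,"y": 0,"z": -0.2,"twist": 0}
  ]
}}

```text
t: 15.5
eef_pos: [489.1, 247.9, 143.9]
tcp_rot: [0.003, 0.01, 1.0, 0.001]
force: [0.4, 0.8, -0.5]
opening: 0.501
```

```bash
python3 -c "
from h import *
b=save('scene','scene10.png');st()
cv2.imwrite('pics/d10.png',cv2.resize(b[180:255,270:350],None,fx=8,fy=8,interpolation=2)[:,:,::-1])"
```

```text
t 15.55 p [488.2 247.6 141.8] q [1.4e-03 9.6e-03 1.0e+00 6.0e-04] f [ 0.8  0.1 -0.6] o 0.501
```

View pics/d10.png

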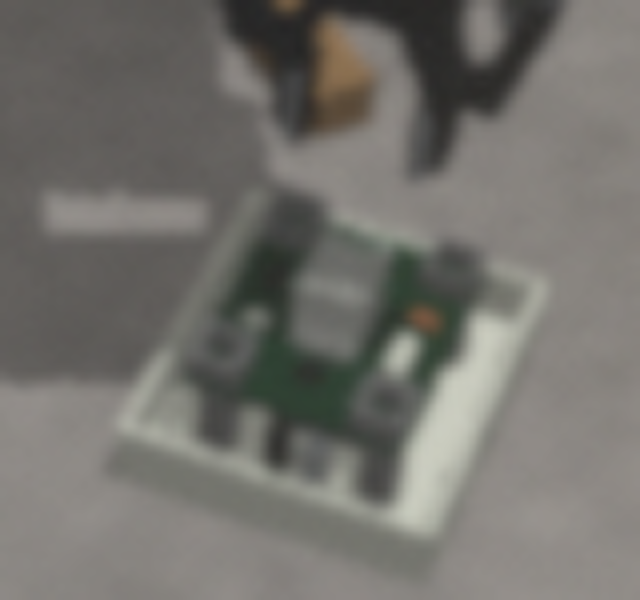

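```bash
cat >> h.py <<'E'
U=(487.5,247.3)
def col(i): return fr(*[(42,34),(42,-34),(-42,-34),(-42,34)][i],U,np.radians(-1.1))
E
python3 -c "
from h import *
print([np.round(col(i),1) for i in range(4)])
go(*col(0),75,88.9)"
```

```text
[array([530.1, 280.5]), array([528.8, 212.5]), array([444.9, 214.1]), array([446.2, 282.1])]
t 15.55 p [488.2 247.6 141.8] q [1.4e-03 9.6e-03 1.0e+00 6.0e-04] f [ 0.8  0.1 -0.6] o 0.501
yaw 88.9 -> x -0.1371 y 0.1122 z 0.2232 twist 0.0000 tilt [0.0029 0.0012]
```

Emit:
{"op": "drive_tool", "data": {
  "rows": [
    {"x": -0.137,"y": 0.112,"z": 0,"twist": 0},
    {"x": -0.137,"y": 0.112,"z": 0,"twist": 0},
    {"x": -0.137,"y": 0.112,"z": 0.1,"twist": 0},
    {"x": -0.137,"y": 0.112,"z": 0.2,"twist": 0},
    {"x": -0.137,"y": 0.112,"z": 0.22,"twist": 0}
  ],
  "jaw": 0
}}

```text
t: 16.05
eef_pos: [526.8, 279.0, 70.2]
tcp_rot: [-0.003, 0.01, 1.0, -0.001]
force: [-0.6, -0.7, 0.5]
opening: 0.0
```

```bash
python3 -c "
from h import *
go(*col(0),60,88.9)
b=save('scene','scene11.png')
cv2.imwrite('pics/d11.png',cv2.resize(b[180:255,270:350],None,fx=8,fy=8,interpolation=2)[:,:,::-1])"
```

```text
t 16.05 p [526.8 279.   70.2] q [-0.0032  0.0096  0.9999 -0.0014] f [-0.6 -0.7  0.5] o 0.0
yaw 88.9 -> x -0.0111 y 0.0054 z 0.0338 twist 0.0000 tilt [-0.0064 -0.0028]
```

View pics/d11.png

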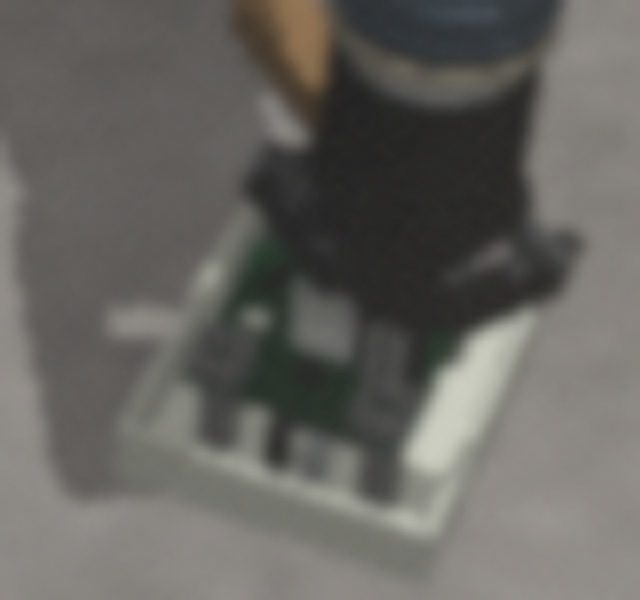

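```bash
python3 -c "
from h import *
go(*col(0),51,88.9)"
```

```text
t 16.1 p [527.5 279.2  71.2] q [-0.0025  0.0096  0.9999 -0.0011] f [ 0.2 -0.5 -0.3] o 0.001
yaw 88.9 -> x -0.0091 y 0.0046 z 0.0673 twist -0.0000 tilt [-0.0051 -0.0022]
```

Emit:
{"op": "drive_tool", "data": {
  "rows": [
    {"x": 0,"y": 0,"z": 0,"twist": 0},
    {"x": 0,"y": 0,"z": 0.03,"twist": 0},
    {"x": 0,"y": 0,"z": 0.045,"twist": 0},
    {"x": 0,"y": 0,"z": 0.055,"twist": 0},
    {"x": 0,"y": 0,"z": 0.06,"twist": 0}
  ]
}}

```text
t: 16.6
eef_pos: [530.0, 280.4, 57.2]
tcp_rot: [0.001, 0.01, 1.0, 0.001]
force: [-2.1, 1.2, 10.3]
opening: 0.001
```

Emit:
{"op": "drive_tool", "data": {
  "rows": [
    {"x": 0,"y": 0,"z": 0.007,"twist": 0},
    {"x": 0,"y": 0,"z": 0.014,"twist": 0},
    {"x": 0,"y": 0,"z": 0.02,"twist": 0}
  ]
}}

```text
t: 16.9
eef_pos: [530.9, 280.8, 52.0]
tcp_rot: [0.002, 0.01, 1.0, 0.001]
force: [-0.2, -0.8, 23.2]
opening: -0.002
```

```bash
python3 -c "
from h import *
go(*col(0),51,88.9)"
```

```text
t 16.9 p [530.9 280.8  52. ] q [2.1e-03 9.6e-03 1.0e+00 9.0e-04] f [-0.2 -0.8 23.2] o -0.002
yaw 88.9 -> x 0.0025 y -0.0011 z 0.0033 twist -0.0000 tilt [0.0041 0.0018]
```

Emit:
{"op": "drive_tool", "data": {
  "rows": [
    {"x": 0,"y": 0,"z": 0,"twist": 0},
    {"x": 0,"y": 0,"z": -0.06,"twist": 0},
    {"x": 0,"y": -0.1,"z": -0.09,"twist": 0},
    {"x": 0,"y": -0.227,"z": -0.09,"twist": 0},
    {"x": 0,"y": -0.227,"z": -0.08,"twist": 0}
  ]
}}

```text
t: 17.4
eef_pos: [527.7, 208.8, 74.5]
tcp_rot: [-0.0, 0.011, 1.0, -0.0]
force: [-0.8, 0.7, 1.1]
opening: -0.001
```

Emit:
{"op": "drive_tool", "data": {
  "rows": [
    {"x": 0,"y": 0,"z": 0,"twist": 0},
    {"x": 0,"y": 0,"z": 0,"twist": 0}
  ]
}}

```text
t: 17.6
eef_pos: [527.8, 212.5, 74.1]
tcp_rot: [-0.0, 0.009, 1.0, -0.0]
force: [-0.1, -0.3, 0.1]
opening: -0.0
```

```bash
python3 -c "
from h import *
b=save('scene','scene12.png')
go(*col(1),51,88.9)
cv2.imwrite('pics/d12.png',cv2.resize(b[180:255,270:350],None,fx=8,fy=8,interpolation=2)[:,:,::-1])"
```

```text
t 17.65 p [527.8 212.7  74.1] q [-1.0e-04  9.3e-03  1.0e+00  0.0e+00] f [-0.2  0.4 -0.7] o 0.002
yaw 88.94 -> x -0.0033 y -0.0005 z 0.0771 twist 0.0004 tilt [-0.0002  0.    ]
```

View pics/d12.png

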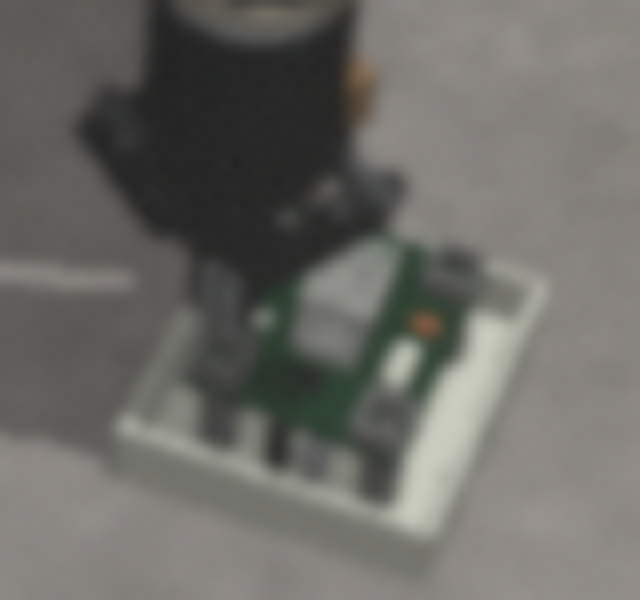

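Right-front collar is down and the tip is above the left-front collar (crop 220,345). Pressing it.

Emit:
{"op": "drive_tool", "data": {
  "rows": [
    {"x": -0.003,"y": 0,"z": 0.03,"twist": 0},
    {"x": -0.003,"y": 0,"z": 0.05,"twist": 0},
    {"x": -0.003,"y": 0,"z": 0.06,"twist": 0},
    {"x": -0.003,"y": 0,"z": 0.07,"twist": 0},
    {"x": -0.003,"y": 0,"z": 0.08,"twist": 0}
  ]
}}

```text
t: 18.15
eef_pos: [529.0, 212.1, 51.3]
tcp_rot: [0.0, 0.01, 1.0, 0.0]
force: [-10.7, -2.9, 38.0]
opening: 0.002
```

Emit:
{"op": "drive_tool", "data": {
  "rows": [
    {"x": 0,"y": 0,"z": 0,"twist": 0}
  ]
}}

```text
t: 18.25
eef_pos: [529.0, 212.1, 51.7]
tcp_rot: [0.0, 0.01, 1.0, 0.0]
force: [-7.5, -2.9, 21.8]
opening: 0.001
```

Emit:
{"op": "drive_tool", "data": {
  "rows": [
    {"x": 0,"y": 0,"z": -0.06,"twist": 0},
    {"x": 0.1,"y": 0,"z": -0.09,"twist": 0},
    {"x": 0.28,"y": 0,"z": -0.09,"twist": 0},
    {"x": 0.28,"y": 0,"z": -0.08,"twist": 0},
    {"x": 0.28,"y": 0,"z": -0.08,"twist": 0}
  ]
}}

```text
t: 18.75
eef_pos: [444.1, 213.7, 74.2]
tcp_rot: [-0.0, 0.009, 1.0, -0.0]
force: [1.4, 0.0, -0.1]
opening: -0.001
```

```bash
python3 -c "
from h import *
b=save('scene','scene13.png')
go(*col(2),51,88.9)
cv2.imwrite('pics/d13.png',cv2.resize(b[180:255,270:350],None,fx=8,fy=8,interpolation=2)[:,:,::-1])"
```

```text
t 18.8 p [445.4 213.8  74.5] q [4.0e-04 9.4e-03 1.0e+00 1.0e-04] f [ 1.1 -1.1  0.1] o 0.002
yaw 88.92 -> x 0.0018 y 0.0010 z 0.0783 twist 0.0002 tilt [0.0008 0.0003]
```

View pics/d13.png

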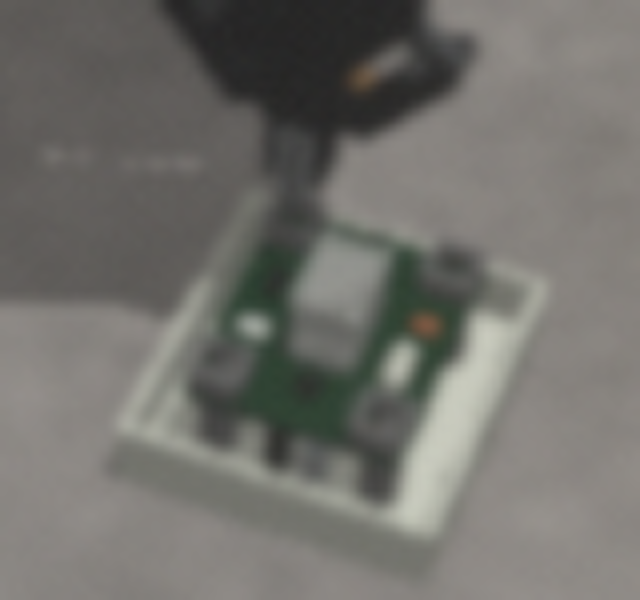

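Emit:
{"op": "drive_tool", "data": {
  "rows": [
    {"x": 0,"y": 0,"z": 0.03,"twist": 0},
    {"x": 0,"y": 0,"z": 0.05,"twist": 0},
    {"x": 0,"y": 0,"z": 0.06,"twist": 0},
    {"x": 0,"y": 0,"z": 0.07,"twist": 0},
    {"x": 0,"y": 0,"z": 0.08,"twist": 0}
  ]
}}

```text
t: 19.3
eef_pos: [445.6, 213.6, 50.9]
tcp_rot: [0.0, 0.01, 1.0, 0.0]
force: [-14.4, -5.7, 55.6]
opening: 0.001
```

Emit:
{"op": "drive_tool", "data": {
  "rows": [
    {"x": 0,"y": 0,"z": 0,"twist": 0}
  ]
}}

```text
t: 19.4
eef_pos: [445.5, 213.6, 51.3]
tcp_rot: [0.0, 0.01, 1.0, 0.0]
force: [-8.4, -3.3, 26.8]
opening: -0.002
```

Emit:
{"op": "drive_tool", "data": {
  "rows": [
    {"x": 0,"y": 0,"z": -0.06,"twist": 0},
    {"x": 0,"y": 0.1,"z": -0.09,"twist": 0},
    {"x": 0,"y": 0.227,"z": -0.09,"twist": 0},
    {"x": 0,"y": 0.227,"z": -0.08,"twist": 0},
    {"x": 0,"y": 0.227,"z": -0.08,"twist": 0}
  ]
}}

```text
t: 19.9
eef_pos: [445.8, 281.8, 73.3]
tcp_rot: [-0.001, 0.009, 1.0, -0.0]
force: [-0.7, -0.2, -0.3]
opening: 0.002
```

```bash
python3 -c "
from h import *
b=save('scene','scene14.png')
go(*col(3),51,88.9)
cv2.imwrite('pics/d14.png',cv2.resize(b[180:255,270:350],None,fx=8,fy=8,interpolation=2)[:,:,::-1])"
```

```text
t 19.95 p [445.8 281.2  73.4] q [-7.0e-04  9.5e-03  1.0e+00 -4.0e-04] f [0.2 0.  0.8] o -0.004
yaw 88.92 -> x -0.0013 y 0.0032 z 0.0748 twist 0.0002 tilt [-0.0014 -0.0009]
```

View pics/d14.png

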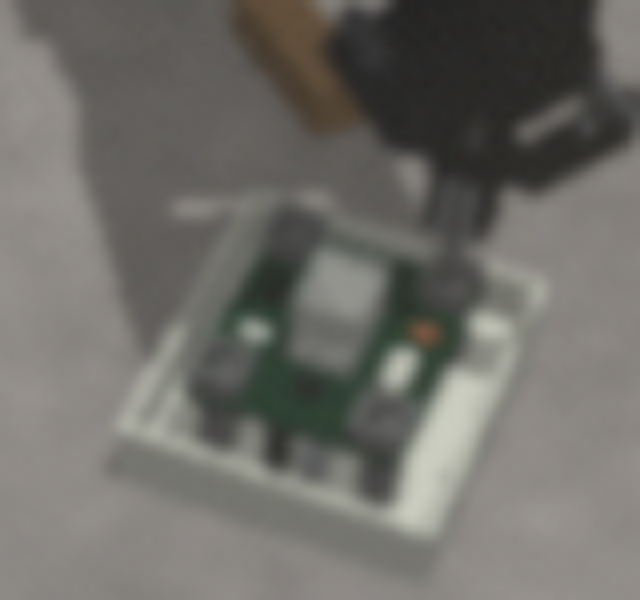

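Emit:
{"op": "drive_tool", "data": {
  "rows": [
    {"x": 0,"y": 0.002,"z": 0.03,"twist": 0},
    {"x": 0,"y": 0.002,"z": 0.05,"twist": 0},
    {"x": 0,"y": 0.002,"z": 0.06,"twist": 0},
    {"x": 0,"y": 0.002,"z": 0.07,"twist": 0},
    {"x": 0,"y": 0.002,"z": 0.076,"twist": 0}
  ]
}}

```text
t: 20.45
eef_pos: [446.3, 282.1, 51.6]
tcp_rot: [-0.0, 0.01, 1.0, -0.0]
force: [-5.2, -3.3, 19.3]
opening: 0.003
```

Emit:
{"op": "drive_tool", "data": {
  "rows": [
    {"x": 0,"y": 0,"z": 0,"twist": 0}
  ]
}}

```text
t: 20.55
eef_pos: [446.2, 282.0, 51.9]
tcp_rot: [-0.0, 0.01, 1.0, -0.0]
force: [-2.4, -2.6, 5.7]
opening: 0.001
```

Emit:
{"op": "drive_tool", "data": {
  "rows": [
    {"x": 0,"y": 0,"z": 0.004,"twist": 0},
    {"x": 0,"y": 0,"z": 0.004,"twist": 0}
  ]
}}

```text
t: 20.75
eef_pos: [446.3, 282.1, 51.5]
tcp_rot: [0.0, 0.01, 1.0, -0.0]
force: [-5.6, -4.6, 19.4]
opening: 0.002
```

Emit:
{"op": "drive_tool", "data": {
  "rows": [
    {"x": 0,"y": 0,"z": -0.06,"twist": 0},
    {"x": -0.1,"y": 0,"z": -0.09,"twist": 0},
    {"x": -0.28,"y": -0.005,"z": -0.09,"twist": 0},
    {"x": -0.28,"y": -0.005,"z": -0.08,"twist": 0},
    {"x": -0.28,"y": -0.005,"z": -0.08,"twist": 0}
  ]
}}

```text
t: 21.25
eef_pos: [530.6, 278.6, 73.7]
tcp_rot: [-0.0, 0.01, 1.0, -0.0]
force: [-1.5, -0.4, -1.1]
opening: 0.002
```

```bash
python3 -c "
from h import *
go(*col(0),51,88.9)"
```

```text
t 21.25 p [530.6 278.6  73.7] q [-2.000e-04  1.020e-02  9.999e-01 -1.000e-04] f [-1.5 -0.4 -1.1] o 0.002
yaw 88.84 -> x 0.0015 y 0.0061 z 0.0757 twist -0.0007 tilt [-0.0004 -0.0002]
```

Emit:
{"op": "drive_tool", "data": {
  "rows": [
    {"x": 0,"y": 0.005,"z": 0.03,"twist": 0},
    {"x": 0,"y": 0.005,"z": 0.05,"twist": 0},
    {"x": 0,"y": 0.005,"z": 0.06,"twist": 0},
    {"x": 0,"y": 0.005,"z": 0.07,"twist": 0},
    {"x": 0,"y": 0.005,"z": 0.076,"twist": 0}
  ]
}}

```text
t: 21.75
eef_pos: [529.9, 280.8, 51.6]
tcp_rot: [-0.0, 0.009, 1.0, 0.0]
force: [-5.5, -1.2, 16.0]
opening: 0.002
```

Emit:
{"op": "drive_tool", "data": {
  "rows": [
    {"x": 0,"y": 0,"z": 0,"twist": 0}
  ]
}}

```text
t: 21.85
eef_pos: [529.9, 280.7, 51.9]
tcp_rot: [-0.0, 0.01, 1.0, -0.0]
force: [-3.4, -0.2, 4.8]
opening: 0.0
```

Emit:
{"op": "drive_tool", "data": {
  "rows": [
    {"x": 0,"y": 0,"z": -0.1,"twist": 0},
    {"x": 0,"y": 0,"z": -0.3,"twist": 0},
    {"x": 0.3,"y": 0.3,"z": -0.4,"twist": 0},
    {"x": 0.6,"y": 0.6,"z": -0.4,"twist": 0},
    {"x": 0.7,"y": 0.7,"z": -0.4,"twist": 0}
  ]
}}

```text
t: 22.35
eef_pos: [427.1, 387.7, 158.3]
tcp_rot: [0.001, 0.01, 1.0, 0.001]
force: [0.8, 1.2, -0.0]
opening: 0.0
```

Emit:
{"op": "drive_tool", "data": {
  "rows": [
    {"x": 0.5,"y": 0.4,"z": 0,"twist": 0},
    {"x": 0.5,"y": 0.4,"z": 0,"twist": 0},
    {"x": 0.5,"y": 0.4,"z": 0,"twist": 0},
    {"x": 0.5,"y": 0.4,"z": 0,"twist": 0},
    {"x": 0.5,"y": 0.4,"z": 0,"twist": 0}
  ]
}}

```text
t: 22.85
eef_pos: [276.8, 512.0, 157.4]
tcp_rot: [-0.0, 0.007, 1.0, 0.0]
force: [0.8, -0.9, -0.4]
opening: 0.001
```

```bash
python3 -c "
from h import *
st();a=save('top','top15.png');b=save('scene','scene15.png')
cv2.imwrite('pics/d15.png',np.vstack([cv2.resize(a[155:240,150:250],(500,425),interpolation=2),cv2.resize(b[180:255,270:370],(500,375),interpolation=2)])[:,:,::-1])"
```

```text
t 22.85 p [276.8 512.  157.4] q [-2.0e-04  7.4e-03  1.0e+00  4.0e-04] f [ 0.8 -0.9 -0.4] o 0.001
```

View pics/d15.png

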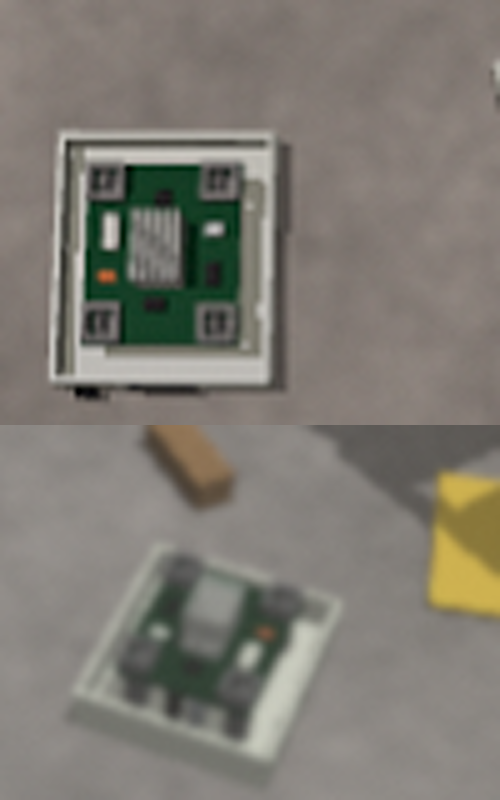

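View pics/top15.png

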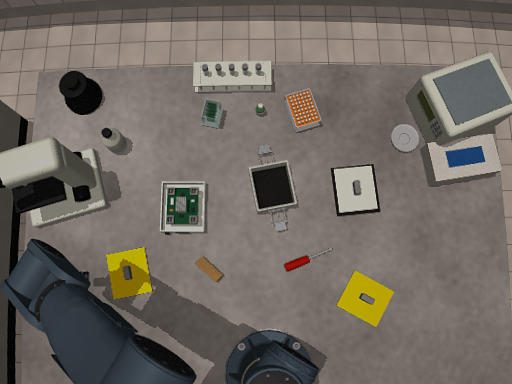

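All four collars show the split pin in the middle, and every press ended near 52 mm. The lid is centred on the mat, the clips are open and the jar hasn't moved.

```bash
python3 -c "
from h import *
print(ticket.sign_off());st()"
```

```text
the job is handed in; nothing more can be done
None
the job is handed in; nothing more can be done
```

The job is done and handed in at about 23 s; sign-off gives no verdict. I flipped both clips open and laid the lid on the mat, handle up. Then I set the board on the unit's four posts and pressed each collar until it stopped.

**Board:**
- Each press stopped with the fingertips 51.3–52.0 mm above the bench, against 52 mm when fully home. I re-pressed the first collar and it stopped at 51.9 mm.
- The highest reading was about 56 N at the wrist, a brief overshoot on collar 2.
- The last pictures show the pins in the middle of all four collars. I judged the board's level by eye and by the equal stop heights.

**Lid, clips and jar:**
- After the lid was set down, the top camera put it about 2 mm from the mat's centre.
- Both clips hang open, and the jar looks unmoved.

**Camera disagreement:** the two cameras disagreed by 1.5 mm on the unit's y position, and by 5 mm on the lid's. I used a compromise of (487, 247) mm for the unit. The posts pushed sideways on the board with about 4.5 N at first contact, so I shifted it 1 mm before letting go.

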